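# Load the sprung paper roll into the desk dispenser

### The job

Take the roll of practice paper on its spring-loaded spindle from the wooden rest and load it into the desk dispenser: press the sprung end into one end cup until the other end clears the opposite cup, bring it in line, then ease it back so that both ends sit fully home in their cups, and let go. Work gently: the end plates are brittle, so never press hard on the dispenser or let the spring slam the spindle home, and leave the other things on the desk where they are.

Things in the scene. Friction and masses are not known exactly. Their poses are not given: they have to be found in the camera images.
- spindle: The loose item to load: a rigid white paper roll, 146 mm long, 40 mm diameter, with two brown bands, fixed on a steel spindle; about 0.24 kg. Origin: centre of the roll, on its axis. Its y axis runs along the roll to the sprung end, whose 10 mm thick round-nosed steel plunger ends 117 mm from the origin when free. It starts level in the rest, axis about 40 mm above the desk.
- pin_tip (a point): Tip of the fixed steel pin at the roll's other (-y) end: 10 mm thick, round-nosed, tip 93 mm from the roll's centre. This pin does not give.
- plunger (a joint): How far the sprung plunger is pushed in, m: 0 free, 0.024 fully in (solid stop). The spring takes 0.5 N per mm (12 N fully in) and pushes the roll away from whatever the plunger bears on.
- holder: The desk dispenser, fixed: wooden base board 90 x 270 x 14 mm. Origin: centre of its underside; y along the board, x across, z up. On it a 40 mm wide aluminium bar carries two upright grey end plates, 42 mm wide, 8 mm thick, tops 92 mm above the desk, an equal flared cup on each inner face. The plates crack if the roll presses or knocks on the dispenser with over 16 N, or the robot with over 15 N.
- cup_line (a point): Point on the cups' common axis above the board's middle, 70 mm above the desk; the axis runs along the dispenser's y. Either cup takes either end. Cups: 9 mm deep, 15 mm inside for the inner 5 mm, flaring to 20 mm at the mouth (27 mm outside). Floors 200 mm apart, mouths 182 mm: the spindle must be pressed in 19 mm to pass the opposite mouth, and stays pressed in 10 mm once seated.
- clamp (a point): Middle of the base board, 24 mm above the desk (top of the bar). The bar with both end plates has been slid along y and clamped by hand: the midpoint between the cups lies anywhere within 22 mm either way along y of this point, and no reading tells where; find the cup by feel or by sight.
- rest: The wooden rest on which the roll starts, fixed: a board 70 x 150 x 6 mm with two notched saddles 110 mm apart (12 mm thick along the roll, tips about 35 mm above the desk, 60 mm wide). Origin at the centre of its underside, y along the roll. The middle 98 mm between the saddles is free for the fingers.
- ink_bottle: Bystander: black ink bottle with a paper label, 56 mm in diameter, 130 mm tall; origin under its centre. Leave alone.
- water_cup: Bystander: white cup, 72 mm in diameter, 75 mm tall; origin under its centre. Leave alone.
- paperweight: Bystander: dark wooden bar 200 x 22 x 14 mm lying along its x between dispenser and rest; origin under its centre. Leave alone.
- paperweight2: Bystander: dark wooden bar 22 x 200 x 14 mm lying along its y; origin under its centre. Leave alone.
- seal: Bystander: upright marble seal 22 x 22 x 55 mm; origin under its centre. Leave alone.
- inkstone: Bystander: round grey inkstone, 100 mm in diameter, 22 mm high; origin under its centre. Leave alone.
- brush: Bystander: writing brush about 215 mm long lying on a white ceramic rest, 33 mm high in all. Leave alone.
Not all that is in view belongs to the job. What is shaped like the rest but red is not meant.

How it is judged:
On the way, in this order (a step that is already met when the one before it is completed fails the run):
1. the roll is lifted clear of its rest (contact force between spindle and rest below 0.01 N and distance of spindle from where it was at the start of the episode above 0.03 m), for 0.1 s.
2. the plunger is pressed in against the dispenser (value of joint plunger above 0.015 m and contact force between spindle and holder above 2 N), for 0.1 s.
At the end, for the whole second after the job is handed in: The roll hangs at rest with both ends in the cups: axis within 5 mm of the cups' line sideways, 64 to 73 mm above the desk, within 0.04 rad of the dispenser's y; centre within 34 mm of the board's middle along y; plunger held pressed in 8 to 12.5 mm by the dispenser (x of spindle in the frame of holder between -0.005 and 0.005 m and z of spindle in the frame of holder between 0.064 and 0.073 m and y of spindle in the frame of holder between -0.034 and 0.034 m and angle between the y axis of spindle and the y axis of holder, either way round below 0.04 rad and value of joint plunger between 0.008 and 0.0125 m and linear speed of spindle below 0.02 m/s and contact force between spindle and holder above 1 N); the robot touches nothing.
It fails at once if the roll presses or knocks on the dispenser with more than 16 N (contact force between spindle and holder above 16 N).
It fails at once if the robot presses on the dispenser with more than 15 N (contact force between any of the fingers, the arm and holder above 15 N).
It fails at once if a bystander is moved more than 15 mm (distance of any of ink_bottle, water_cup, paperweight, paperweight2, seal, inkstone, brush from where it was at the start of the episode above 0.015 m).
It also fails if it takes over 67 s, if anything falls off the work surface, if the arm or the gripper's body presses on something with over 40 N, if the wrist force passes 120 N, or if a joint passes its speed limit or range.

### The arm

A 6-joint arm with a two-finger parallel gripper is mounted at the origin on the work surface. World frame = base frame: x ahead of the robot, y to its left, z up, the work surface at z = 0. Lengths are in m, angles in rad, forces in N, time in s.
With the tool pointing down it reaches from about 0.35 to 0.725 m from the base axis. Payload 4.3 kg.
Tool frame: the origin (TCP) lies between the finger pads; the fingertips stand robot.tips_ahead ahead of it and the grasp point (between the pads) lies 2 mm behind it (robot.tips_ahead is the distance from the TCP to the fingertips, in m); z points along the fingers, y is the direction in which the jaws open and shut (so a half turn about z gives the same grasp; the last joint's range is limited). The gripper opens to 85 mm and grips with 20 to 120 N. Pads are 22 mm wide; open, the fingers measure 114 mm over their backs; the gripper's body (76 mm by 85 mm) begins 54 mm behind the grasp point. The pads swing forward as they close: fully open they stand 13 mm farther back than shut.
Start: joints at [-1.457, 0.377, 0.081, 1.274, 0, 1.46], TCP at [0.128, -0.561, 0.248] pointing down, gripper open.
Joint ranges: [-2.72, 2.72], [-0.84, 1.66], [-1.02, 1.22], [-1.77, 2.12], [-1.37, 1.28], [-3.14, 3.14]. Speed limits (rad/s): [2.57, 2.57, 3.14, 3.14, 3.14, 3.14].

### API

Orientations are given as a unit quaternion [x, y, z, w].
In Python, from rig import robot, eyes gives the robot as it stands. The module is installed in compiled form; this text tells all that it offers.
- The arm moves only by the tool jog_arm, never from a script. Its argument "plan" is a list of rows, each an object of numbers: "dx", "dy", "dz": the shift along the tool's x, y, z each as a share of 0.04 m, from -1 to 1; "wx", "wy", "wz": the turn, a rotation vector about the tool's x, y, z each as a share of 0.1 rad, from -1 to 1. A call has 1 to 20 rows; each row shifts and turns the commanded pose from where the row before left it, along the tool's axes as they then stand; what a row does not reach is not made up. A row lasts 1/8 s, in which the tool goes at most 62.5 mm and 10.7 degrees, less where a joint would pass 70% of its speed; a pose out of reach is approached as far as the arm can. A call with a number of a shift or a turn outside -1 to 1 is refused whole. A call with a gripper value outside its range is refused whole. "jaw" is the opening, from 0 (shut) to 1 (fully open), set as the call begins (left out, the last holds). The fingers move at their own pace and stop on an object; the grip force is fixed at half the most. Time passes only in rows, so rows that do not move let the fingers close. It gives the time, the measured TCP pose, the force and the opening at its end, in the units of the state.
- robot.sense(): the state, without advancing time (a new reading comes with each control period).
- eyes.camera(name): name is "side" or "top" or "wrist"; returns the picture (384x512x3 uint8, red, green, blue); there is no depth.
- eyes.camera_model(name): a dict with "fx", "fy", "cx", "cy" (pixels), "R" (3x3) and "t" (3): a world point X has camera coordinates R X + t; the wrist camera has in their place "hand_eye" (4x4, takes a point from camera to tool coordinates, whose origin is the TCP and whose axes are the flange's). Camera axes: x right, y down, z forward; pixel columns grow to the right and rows downward; lengths in m; the calibration is good to about 2 mm. A picture is of the moment at which its call begins: read the wrist's pose just before it. camera_model takes no time and is no camera call.
- robot.job_done(): hands the job in, once; it reports no verdict.
The state is a dict: "t": time; "joint_pos": joint angles; "qd": joint speeds; "joint_torque": joint torques, N m; "position": TCP position; "orientation": TCP orientation; "contact_force": force on the tool from outside, world axes, zero at the start; "wrist_torque": the same for the moment, N m; "finger_gap": finger opening in m.
Only numpy, scipy, OpenCV 4.12 (cv2) and the standard library are available. Lean on these libraries where they do the work, as an engineer would, in place of code of your own. Each camera call takes 0.05 s, during which the arm holds its last target.

## Working session

There is one attempt and no reset: what is moved stays moved. The work goes in short steps, Python scripts to look and compute and a tool call to move; the robot and the scene stay as the last step left them, time stands still between calls to the robot, and variables do not carry over. Pictures are saved under pics/ and viewed, and the job is handed in when it is done.

Besides the shell and the picture viewer there is one more tool, called after ">>>" as name(argument=value, ...), one argument or row to a line, values as JSON. jog_arm: Moves the arm, as the interface text tells. Shift numbers are shares of 0.04 m and turn numbers shares of 0.1 rad, none past 1 either way. Its arguments: {"type":"object","properties":{"plan":{"type":"array"},"jaw":{"type":"number"}},"required":["plan"]}

```bash
mkdir -p pics; python3 - <<'E'
from rig import robot, eyes
import cv2, numpy as np
s=robot.sense(); print(s, robot.tips_ahead)
for n in ["side","top","wrist"]:
    im=eyes.camera(n); cv2.imwrite(f"pics/{n}0.png",im[:,:,::-1]); 
    m=eyes.camera_model(n); print(n,{k:np.round(np.array(v),4).tolist() for k,v in m.items()})
E
```

```text
{'t': 0.0, 'joint_pos': array([-1.45731897e+00,  3.78099980e-01,  7.96344411e-02,  1.27438721e+00,
        1.00757064e-05,  1.46050166e+00]), 'qd': array([-4.22609678e-05, -1.39268799e-03, -1.55812496e-03,  2.46093621e-03,
        1.70157849e-03,  2.88717869e-03]), 'joint_torque': array([-2.31160142e-03, -4.63602412e+01,  2.69878542e+01,  2.07429804e-02,
       -4.30757927e-04,  1.36175316e-05]), 'position': array([ 0.12753977, -0.5600485 ,  0.24734306]), 'orientation': array([ 9.93746762e-01,  1.11652656e-01,  3.40160354e-06, -1.02821970e-03]), 'contact_force': array([-0.80309147,  0.2661325 ,  0.40704231]), 'wrist_torque': array([ 0.02675521,  0.01361135, -0.00111806]), 'finger_gap': 0.08511056974459065} 0.017
side {'fx': 347.1597, 'fy': 347.1597, 'cx': 250.5301, 'cy': 190.5019, 'R': [[0.996, -0.0891, 0.0079], [-0.0482, -0.6089, -0.7918], [0.0753, 0.7882, -0.6108]], 't': [-0.5394, 0.076, 0.9335]}
top {'fx': 439.6317, 'fy': 439.6317, 'cx': 257.4875, 'cy': 193.4335, 'R': [[-0.0075, -1.0, 0.0027], [-0.9909, 0.0071, -0.1341], [0.1341, -0.0037, -0.991]], 't': [-0.0119, 0.5653, 1.4129]}
wrist {'fx': 328.9046, 'fy': 328.9046, 'cx': 257.218, 'cy': 193.5517, 'hand_eye': [[-0.0006, -0.9455, -0.3257, 0.0839], [1.0, -0.0006, -0.0, 0.0009], [-0.0002, -0.3257, 0.9455, -0.1257], [0.0, 0.0, 0.0, 1.0]]}
```

View pics/side0.png

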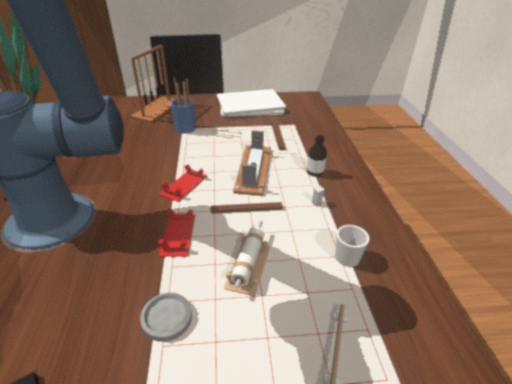

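View pics/top0.png

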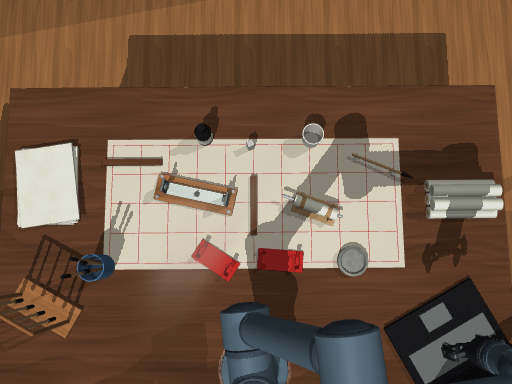

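View pics/wrist0.png

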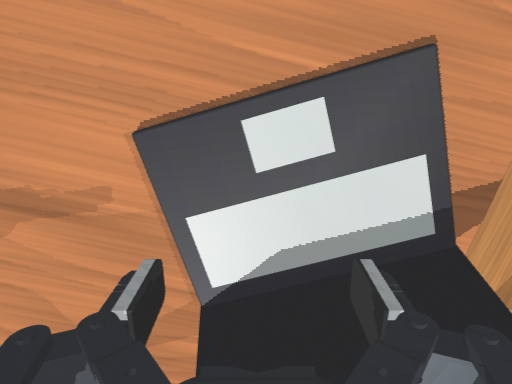

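```bash
python3 - <<'E'
import cv2
t=cv2.imread("pics/top0.png"); s=cv2.imread("pics/side0.png")
a=cv2.resize(t[165:240,140:350],None,fx=3.8,fy=3.8,interpolation=cv2.INTER_CUBIC); cv2.imwrite("pics/ct.png",a)
b=cv2.resize(s[120:300,200:300],None,fx=3.3,fy=3.3,interpolation=cv2.INTER_CUBIC); cv2.imwrite("pics/cs.png",b)
E
```

```text
(no output)
```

View pics/ct.png

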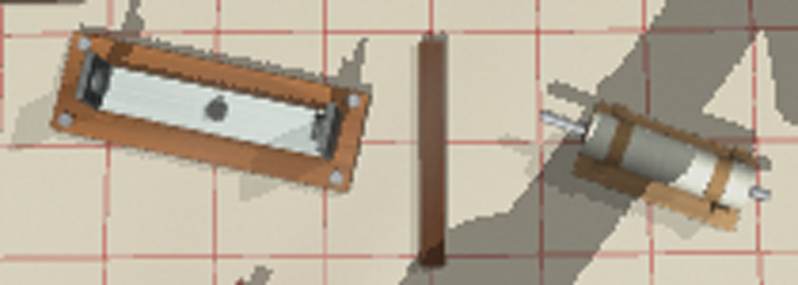

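View pics/cs.png

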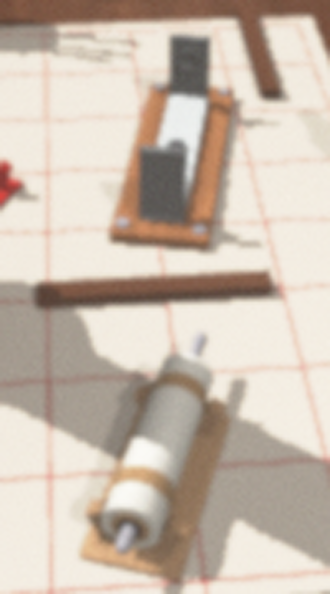

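```bash
cat > h.py <<'E'
import numpy as np, cv2
from rig import robot, eyes
from scipy.spatial.transform import Rotation as Rn
def ray(name,px,pose=None):
    m=eyes.camera_model(name); d=np.array([(px[0]-m['cx'])/m['fx'],(px[1]-m['cy'])/m['fy'],1.])
    if name=='wrist':
        H=np.array(m['hand_eye']); p,q=pose; R=Rn.from_quat(q).as_matrix()
        return R@H[:3,3]+p, R@H[:3,:3]@d
    R=np.array(m['R']); t=np.array(m['t']); return -R.T@t, R.T@d
def onz(name,px,z,pose=None):
    o,d=ray(name,px,pose); return o+d*(z-o[2])/d[2]
def proj(name,X,pose=None):
    m=eyes.camera_model(name)
    if name=='wrist':
        H=np.array(m['hand_eye']); p,q=pose; R=Rn.from_quat(q).as_matrix()
        c=H[:3,:3].T@(R.T@(np.array(X)-p)-H[:3,3])
    else: c=np.array(m['R'])@X+np.array(m['t'])
    return np.array([m['fx']*c[0]/c[2]+m['cx'],m['fy']*c[1]/c[2]+m['cy']])
def cross(rays):
    A=np.zeros((3,3));b=np.zeros(3)
    for o,d in rays:
        d=d/np.linalg.norm(d);P=np.eye(3)-np.outer(d,d);A+=P;b+=P@o
    X=np.linalg.solve(A,b); return X,[np.linalg.norm((np.eye(3)-np.outer(d,d)/(d@d))@(X-o)) for o,d in rays]
def snap(fn):
    s=robot.sense(); im=eyes.camera('wrist')[:,:,::-1].copy(); cv2.imwrite(fn,im)
    np.save(fn.replace('.png','.npy'),np.r_[s['position'],s['orientation']]); return im,s
def pose(fn):
    a=np.load(fn.replace('.png','.npy')); return a[:3],a[3:]
def togo(target,yawdir,s=None):
    "target xyz TCP; yawdir = world direction of tool x(horizontal), tool down"
    s=s or robot.sense(); R=Rn.from_quat(s['orientation']).as_matrix()
    x=np.array([yawdir[0],yawdir[1],0.]);x/=np.linalg.norm(x);z=np.array([0,0,-1.]);y=np.cross(z,x)
    Rt=np.c_[x,y,z]; rv=Rn.from_matrix(R.T@Rt).as_rotvec()
    return R.T@(np.array(target)-s['position'])/0.04, rv/0.1, Rt
E
python3 - <<'E'
from h import *
f=lambda c:(140+c[0]/3.8,165+c[1]/3.8)
P=onz('top',f((543,115)),.04);Q=onz('top',f((768,194)),.04)
print(P,Q,np.linalg.norm(P-Q)); d=(P-Q)/np.linalg.norm(P-Q); print("dir",d,np.degrees(np.arctan2(d[1],d[0])))
for c in [(75,30),(370,95),(348,190),(52,128)]: print(onz('top',f(c),.014).round(4))
s=robot.sense(); print(Rn.from_quat(s['orientation']).as_matrix().round(3))
E
```

```text
[ 0.55827258 -0.09972415  0.04      ] [ 0.48821353 -0.29261727  0.04      ] 0.20522189844952135
dir [0.34138195 0.93992466 0.        ] 70.03890738792055
[0.6408 0.3132 0.014 ]
[0.5806 0.0513 0.014 ]
[0.4966 0.0707 0.014 ]
[0.5532 0.3315 0.014 ]
[[ 0.975  0.222 -0.   ]
 [ 0.222 -0.975  0.002]
 [ 0.    -0.002 -1.   ]]
```

```bash
cat >> h.py <<'E'
def plan(target,Rt,n,s=None):
    s=s or robot.sense(); R=Rn.from_quat(s['orientation']).as_matrix(); p=s['position']
    rv=Rn.from_matrix(R.T@Rt).as_rotvec()/n; st=(np.array(target)-p)/n; Rc=R; rows=[]
    for i in range(n):
        rows.append(np.r_[Rc.T@st/.04,rv/.1].round(2)); Rc=Rc@Rn.from_rotvec(rv).as_matrix()
    for r in rows: print(r.tolist())
    return rows
def Rdown(yaw,pitch=0.): 
    x=np.array([np.cos(yaw),np.sin(yaw),0]);z=np.array([0,0,-1.]);R=np.c_[x,np.cross(z,x),z]
    return R@Rn.from_rotvec([0,pitch,0]).as_matrix()
E
python3 - <<'E'
from h import *
plan([.52,-.205,.25],Rdown(np.radians(70)),14)
E
```

```text
[0.82, -0.46, -0.0, -0.0, -0.0, -0.71]
[0.85, -0.4, -0.0, -0.0, -0.0, -0.71]
[0.88, -0.34, -0.0, -0.0, -0.0, -0.71]
[0.9, -0.28, -0.0, -0.0, -0.0, -0.71]
[0.92, -0.21, -0.0, -0.0, -0.0, -0.71]
[0.93, -0.15, -0.0, -0.0, -0.0, -0.71]
[0.94, -0.08, -0.0, -0.0, -0.0, -0.71]
[0.95, -0.01, -0.0, -0.0, -0.0, -0.71]
[0.94, 0.06, -0.0, -0.0, -0.0, -0.71]
[0.94, 0.12, -0.0, -0.0, -0.0, -0.71]
[0.93, 0.19, -0.0, -0.0, -0.0, -0.71]
[0.91, 0.25, -0.0, -0.0, -0.0, -0.71]
[0.89, 0.32, -0.0, -0.0, -0.0, -0.71]
[0.86, 0.38, -0.0, -0.0, -0.0, -0.71]
```

>>> jog_arm(
  plan=[
    {"dx": 0.82,"dy": -0.46,"wz": -0.71},
    {"dx": 0.85,"dy": -0.4,"wz": -0.71},
    {"dx": 0.88,"dy": -0.34,"wz": -0.71},
    {"dx": 0.9,"dy": -0.28,"wz": -0.71},
    {"dx": 0.92,"dy": -0.21,"wz": -0.71},
    {"dx": 0.93,"dy": -0.15,"wz": -0.71},
    {"dx": 0.94,"dy": -0.08,"wz": -0.71},
    {"dx": 0.95,"dy": -0.01,"wz": -0.71},
    {"dx": 0.94,"dy": 0.06,"wz": -0.71},
    {"dx": 0.94,"dy": 0.12,"wz": -0.71},
    {"dx": 0.93,"dy": 0.19,"wz": -0.71},
    {"dx": 0.91,"dy": 0.25,"wz": -0.71},
    {"dx": 0.89,"dy": 0.32,"wz": -0.71},
    {"dx": 0.86,"dy": 0.38,"wz": -0.71},
    {"dx": 0},
    {"dx": 0},
  ],
  jaw=1,
)

```text
$.plan[0]: bad value
```

```bash
python3 - <<'E'
from h import *
im,s=snap('pics/w1.png'); print(s['t'],s['position'],s['joint_pos'].round(2),s['contact_force'].round(2))
E
```

```text
0.15 [ 0.12757011 -0.56017156  0.24758338] [-1.46  0.38  0.08  1.27  0.    1.46] [ 0.46 -0.06 -0.14]
```

View pics/w1.png

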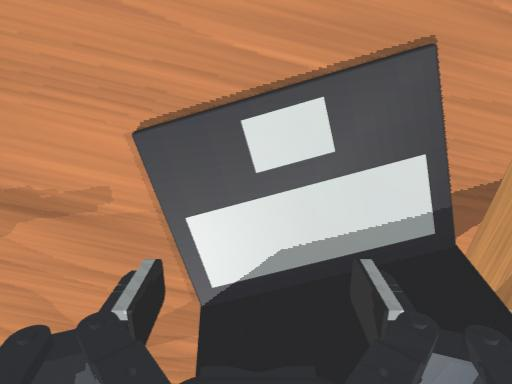

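>>> jog_arm(
  plan=[
    {"dx": 0.82,"dy": -0.46,"dz": 0,"wx": 0,"wy": 0,"wz": -0.71},
    {"dx": 0.85,"dy": -0.4,"dz": 0,"wx": 0,"wy": 0,"wz": -0.71},
    {"dx": 0.88,"dy": -0.34,"dz": 0,"wx": 0,"wy": 0,"wz": -0.71},
    {"dx": 0.9,"dy": -0.28,"dz": 0,"wx": 0,"wy": 0,"wz": -0.71},
    {"dx": 0.92,"dy": -0.21,"dz": 0,"wx": 0,"wy": 0,"wz": -0.71},
    {"dx": 0.93,"dy": -0.15,"dz": 0,"wx": 0,"wy": 0,"wz": -0.71},
    {"dx": 0.94,"dy": -0.08,"dz": 0,"wx": 0,"wy": 0,"wz": -0.71},
    {"dx": 0.95,"dy": -0.01,"dz": 0,"wx": 0,"wy": 0,"wz": -0.71},
    {"dx": 0.94,"dy": 0.06,"dz": 0,"wx": 0,"wy": 0,"wz": -0.71},
    {"dx": 0.94,"dy": 0.12,"dz": 0,"wx": 0,"wy": 0,"wz": -0.71},
    {"dx": 0.93,"dy": 0.19,"dz": 0,"wx": 0,"wy": 0,"wz": -0.71},
    {"dx": 0.91,"dy": 0.25,"dz": 0,"wx": 0,"wy": 0,"wz": -0.71},
    {"dx": 0.89,"dy": 0.32,"dz": 0,"wx": 0,"wy": 0,"wz": -0.71},
    {"dx": 0.86,"dy": 0.38,"dz": 0,"wx": 0,"wy": 0,"wz": -0.71},
    {"dx": 0,"dy": 0,"dz": 0,"wx": 0,"wy": 0,"wz": 0},
    {"dx": 0,"dy": 0,"dz": 0,"wx": 0,"wy": 0,"wz": 0},
  ],
  jaw=1,
)

```text
t: 2.2
position: [0.5197, -0.2069, 0.248]
orientation: [0.82, 0.572, -0.0, -0.0]
contact_force: [-0.7, -0.2, 0.8]
finger_gap: 0.0853
```

```bash
python3 - <<'E'
from h import *
im,s=snap('pics/w1.png'); print(s['t'],s['position'],s['joint_pos'].round(2),s['contact_force'].round(2))
E
```

```text
2.2 [ 0.51967109 -0.20685695  0.24802386] [-0.49  0.35  0.03  1.26 -0.    1.43] [-0.67 -0.18  0.8 ]
```

View pics/w1.png

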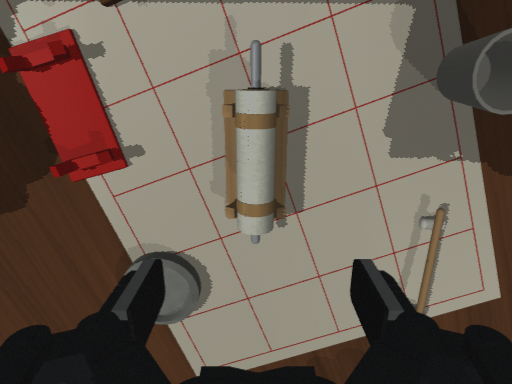

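```bash
python3 - <<'E'
from h import *
im=cv2.imread('pics/w1.png'); ps=pose('pics/w1.png')
g=im.astype(int)
for r in [50,65,80,100,110,140,170,190,220,228,240]:
    print(r,im[r,225:290:3].sum(1)//3)
c=cv2.resize(im[30:260,200:310],None,fx=2.6,fy=2.6,interpolation=cv2.INTER_CUBIC);cv2.imwrite('pics/c1.png',c)
for p in [(256,40),(255,243)]: print(onz('wrist',p,.04,ps))
E
```

```text
50 [129 129 129 128 130 146 109  67 136 119 128  94 116 145 145 145 145 145
 145  93  94  93]
65 [128 128 128 128 128 128  86 128 121 119 128  92 114 145 145 145 145 144
 145  92  93  94]
80 [128 128 128 128 128 128 128 129  74 114 128  77 129 145 145 144 145 144
 145  94  92  92]
100 [ 92  90  92  93 133 149 157 161 161 160 157 155 149 139 128 108  94  63
  66  62  63  73]
110 [101  96  88  47 128 151 161 163 161 162 161 158 149 138 124 107  94  47
  52  61  62  80]
140 [ 92  88  89  91 129 149 160 163 162 161 160 156 143 133 116 102  87  64
  64  62  67  91]
170 [121  96  91  89 127 145 157 161 161 160 152 147 143 135 114  97  82  64
  64  65  73  90]
190 [120  97  92  96 120 150 159 162 161 162 161 152 138 132 114  94  78  64
  65  63  73  51]
220 [141 141 141 142 133 146 159 161 161 162 157 152 136 122 104  92  74  99
  89  90  90 142]
228 [141 141 140 141 140 145 160 161 159 157 156 145 135 122 104  89 127 141
 140 141 142 142]
240 [140 141 142 141 141 142 140 141 141 113 119  80 141 142 141 141 141 141
 142 142 141 142]
[ 0.55982794 -0.09567485  0.04      ]
[ 0.48594724 -0.29161631  0.04      ]
```

View pics/c1.png

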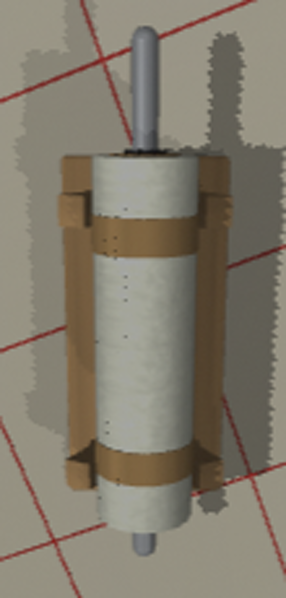

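```bash
python3 - <<'E'
from h import *
ps=pose('pics/w1.png')
P=cross([ray('wrist',(255.8,40.5),ps),ray('side',(261,222)),ray('top',(282.9,195.3))]);Q=cross([ray('wrist',(255.4,243),ps),ray('top',(342.4,216.2)),ray('side',(236.5,284))])
print(P,Q)
a=onz('wrist',(255.8,40.5),.04,ps);b=onz('wrist',(255.4,243.5),.04,ps);d=a-b
yaw=np.arctan2(d[1],d[0]);C=b+d/np.linalg.norm(d)*.093; print(C,yaw,np.linalg.norm(d))
plan([C[0],C[1],.038],Rdown(yaw),10)
E
```

```text
(array([ 0.55902389, -0.09796726,  0.03747832]), [np.float64(0.0022681459056078995), np.float64(0.000382415507407815), np.float64(0.0020034476248661733)]) (array([ 0.48698758, -0.29036981,  0.04640205]), [np.float64(0.0016127692338110309), np.float64(0.001908470669338888), np.float64(0.0008804824240277263)])
[ 0.51869782 -0.20524663  0.04      ] 1.2132718332814312 0.2096149638323263
[0.0, -0.0, 0.53, -0.0, 0.0, 0.0]
[0.0, -0.0, 0.53, -0.0, 0.0, 0.0]
[0.0, -0.0, 0.53, -0.0, 0.0, 0.0]
[0.0, -0.0, 0.53, -0.0, 0.0, 0.0]
[0.0, -0.0, 0.53, -0.0, 0.0, 0.0]
[0.0, -0.0, 0.53, -0.0, 0.0, 0.0]
[0.0, -0.0, 0.53, -0.0, 0.0, 0.0]
[0.0, -0.0, 0.53, -0.0, 0.0, 0.0]
[0.0, -0.0, 0.53, -0.0, 0.0, 0.0]
[0.0, -0.0, 0.53, -0.0, 0.0, 0.0]
```

>>> jog_arm(
  plan=[
    {"dx": 0.03,"dy": -0.04,"dz": 0.6,"wx": 0,"wy": 0,"wz": 0},
    {"dx": 0,"dy": 0,"dz": 0.6,"wx": 0,"wy": 0,"wz": 0.03},
    {"dx": 0,"dy": 0,"dz": 0.6,"wx": 0,"wy": 0,"wz": 0},
    {"dx": 0,"dy": 0,"dz": 0.6,"wx": 0,"wy": 0,"wz": 0},
    {"dx": 0,"dy": 0,"dz": 0.6,"wx": 0,"wy": 0,"wz": 0},
    {"dx": 0,"dy": 0,"dz": 0.6,"wx": 0,"wy": 0,"wz": 0},
    {"dx": 0,"dy": 0,"dz": 0.6,"wx": 0,"wy": 0,"wz": 0},
    {"dx": 0,"dy": 0,"dz": 0.6,"wx": 0,"wy": 0,"wz": 0},
    {"dx": 0,"dy": 0,"dz": 0.45,"wx": 0,"wy": 0,"wz": 0},
    {"dx": 0,"dy": 0,"dz": 0,"wx": 0,"wy": 0,"wz": 0},
    {"dx": 0,"dy": 0,"dz": 0,"wx": 0,"wy": 0,"wz": 0},
  ],
)

```text
t: 3.62
position: [0.5191, -0.2058, 0.0391]
orientation: [0.821, 0.57, 0.0, 0.0]
contact_force: [-0.1, -0.2, 0.0]
finger_gap: 0.0853
```

```bash
python3 - <<'E'
from h import *
im,s=snap('pics/w2.png'); print(s['t'],s['position'],s['contact_force'].round(2),Rn.from_quat(s['orientation']).as_matrix().round(3))
E
```

```text
3.625 [ 0.51908855 -0.20583291  0.03910759] [-0.11 -0.16  0.02] [[ 0.35   0.937  0.001]
 [ 0.937 -0.35  -0.001]
 [-0.     0.001 -1.   ]]
```

View pics/w2.png

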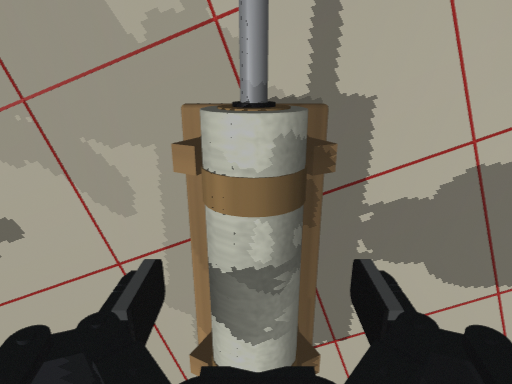

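>>> jog_arm(
  plan=[
    {"dx": 0,"dy": 0,"dz": 0,"wx": 0,"wy": 0,"wz": 0},
    {"dx": 0,"dy": 0,"dz": 0,"wx": 0,"wy": 0,"wz": 0},
    {"dx": 0,"dy": 0,"dz": 0,"wx": 0,"wy": 0,"wz": 0},
    {"dx": 0,"dy": 0,"dz": 0,"wx": 0,"wy": 0,"wz": 0},
    {"dx": 0,"dy": 0,"dz": 0,"wx": 0,"wy": 0,"wz": 0},
    {"dx": 0,"dy": 0,"dz": 0,"wx": 0,"wy": 0,"wz": 0},
    {"dx": 0,"dy": 0,"dz": 0,"wx": 0,"wy": 0,"wz": 0},
    {"dx": 0,"dy": 0,"dz": 0,"wx": 0,"wy": 0,"wz": 0},
  ],
  jaw=0,
)

```text
t: 4.68
position: [0.5193, -0.2052, 0.0389]
orientation: [0.821, 0.571, 0.0, 0.0]
contact_force: [-1.1, -0.1, 5.2]
finger_gap: 0.0385
```

>>> jog_arm(
  plan=[
    {"dx": 0,"dy": 0,"dz": -0.3,"wx": 0,"wy": 0,"wz": 0},
    {"dx": 0,"dy": 0,"dz": -0.6,"wx": 0,"wy": 0,"wz": 0},
    {"dx": 0,"dy": 0,"dz": -0.8,"wx": 0,"wy": 0,"wz": 0},
    {"dx": 0,"dy": 0,"dz": -0.9,"wx": 0,"wy": 0,"wz": 0},
    {"dx": 0,"dy": 0,"dz": -0.9,"wx": 0,"wy": 0,"wz": 0},
    {"dx": 0,"dy": 0,"dz": -0.9,"wx": 0,"wy": 0,"wz": 0},
    {"dx": 0,"dy": 0,"dz": -0.6,"wx": 0,"wy": 0,"wz": 0},
    {"dx": 0,"dy": 0,"dz": 0,"wx": 0,"wy": 0,"wz": 0},
  ],
)

```text
t: 5.68
position: [0.5201, -0.2056, 0.2403]
orientation: [0.821, 0.571, 0.001, 0.002]
contact_force: [-0.3, -0.1, -2.0]
finger_gap: 0.0382
```

```bash
python3 - <<'E'
from h import *
im,s=snap('pics/w3.png'); print(s['t'],s['position'],s['contact_force'].round(2),s['finger_gap'],s['wrist_torque'])
# target over dispenser side for viewing
d=np.array([np.cos(np.radians(77.4)),np.sin(np.radians(77.4))])
plan([.568,.192,.25],Rdown(np.radians(77.4)),12)
E
```

```text
5.675 [ 0.52006245 -0.20556542  0.24027979] [-0.32 -0.13 -2.01] 0.038150251890664316 [ 0.0062117  -0.0196203  -0.04405601]
[0.81, -0.19, -0.02, 0.0, 0.0, -0.11]
[0.81, -0.18, -0.02, 0.0, 0.0, -0.11]
[0.82, -0.17, -0.02, 0.0, 0.0, -0.11]
[0.82, -0.17, -0.02, 0.0, 0.0, -0.11]
[0.82, -0.16, -0.02, 0.0, 0.0, -0.11]
[0.82, -0.15, -0.02, 0.0, 0.0, -0.11]
[0.82, -0.14, -0.02, 0.0, 0.0, -0.11]
[0.82, -0.13, -0.02, 0.0, 0.0, -0.11]
[0.83, -0.12, -0.02, 0.0, 0.0, -0.11]
[0.83, -0.11, -0.02, 0.0, 0.0, -0.11]
[0.83, -0.1, -0.02, 0.0, 0.0, -0.11]
[0.83, -0.09, -0.02, 0.0, 0.0, -0.11]
```

View pics/w3.png

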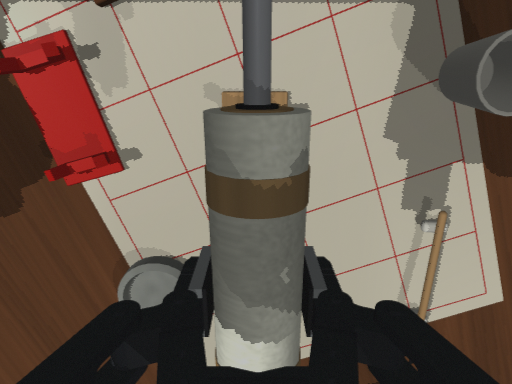

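```bash
python3 - <<'E'
from h import *
plan([.461,.216,.26],Rdown(np.radians(77.4)),12)
E
```

```text
[0.78, -0.42, -0.05, 0.0, 0.0, -0.11]
[0.78, -0.41, -0.05, 0.0, 0.0, -0.11]
[0.79, -0.4, -0.05, 0.0, 0.0, -0.11]
[0.79, -0.39, -0.05, 0.0, 0.0, -0.11]
[0.8, -0.38, -0.05, 0.0, 0.0, -0.11]
[0.8, -0.37, -0.05, 0.0, 0.0, -0.11]
[0.81, -0.37, -0.05, 0.0, 0.0, -0.11]
[0.81, -0.36, -0.04, 0.0, 0.0, -0.11]
[0.81, -0.35, -0.04, 0.0, 0.0, -0.11]
[0.82, -0.34, -0.04, 0.0, 0.0, -0.11]
[0.82, -0.33, -0.04, 0.0, 0.0, -0.11]
[0.83, -0.32, -0.04, 0.0, 0.0, -0.11]
```

>>> jog_arm(
  plan=[
    {"dx": 0.4,"dy": -0.2,"dz": -0.05,"wx": 0,"wy": 0,"wz": -0.11},
    {"dx": 0.78,"dy": -0.41,"dz": -0.05,"wx": 0,"wy": 0,"wz": -0.11},
    {"dx": 0.79,"dy": -0.4,"dz": -0.05,"wx": 0,"wy": 0,"wz": -0.11},
    {"dx": 0.79,"dy": -0.39,"dz": -0.05,"wx": 0,"wy": 0,"wz": -0.11},
    {"dx": 0.8,"dy": -0.38,"dz": -0.05,"wx": 0,"wy": 0,"wz": -0.11},
    {"dx": 0.8,"dy": -0.37,"dz": -0.05,"wx": 0,"wy": 0,"wz": -0.11},
    {"dx": 0.81,"dy": -0.37,"dz": -0.05,"wx": 0,"wy": 0,"wz": -0.11},
    {"dx": 0.81,"dy": -0.36,"dz": -0.04,"wx": 0,"wy": 0,"wz": -0.11},
    {"dx": 0.81,"dy": -0.35,"dz": -0.04,"wx": 0,"wy": 0,"wz": -0.11},
    {"dx": 0.82,"dy": -0.34,"dz": -0.04,"wx": 0,"wy": 0,"wz": -0.11},
    {"dx": 0.82,"dy": -0.33,"dz": -0.04,"wx": 0,"wy": 0,"wz": -0.11},
    {"dx": 0.8,"dy": -0.32,"dz": -0.04,"wx": 0,"wy": 0,"wz": -0.11},
    {"dx": 0.4,"dy": -0.2,"dz": 0,"wx": 0,"wy": 0,"wz": 0},
    {"dx": 0,"dy": 0,"dz": 0,"wx": 0,"wy": 0,"wz": 0},
    {"dx": 0,"dy": 0,"dz": 0,"wx": 0,"wy": 0,"wz": 0},
  ],
)

```text
t: 7.6
position: [0.4594, 0.2141, 0.2598]
orientation: [0.782, 0.623, -0.001, 0.0]
contact_force: [0.4, -0.1, -2.4]
finger_gap: 0.0383
```

```bash
python3 - <<'E'
from h import *
im,s=snap('pics/w4.png'); print(s['t'],s['position'],s['contact_force'].round(2),s['finger_gap'],s['wrist_torque'],Rn.from_quat(s['orientation']).as_matrix().round(3))
E
```

```text
7.6 [0.45938986 0.21408342 0.25978484] [ 0.36 -0.08 -2.42] 0.038306500679717956 [-0.0381915  -0.02561611  0.01358717] [[ 0.223  0.975 -0.001]
 [ 0.975 -0.223 -0.001]
 [-0.001 -0.001 -1.   ]]
```

View pics/w4.png

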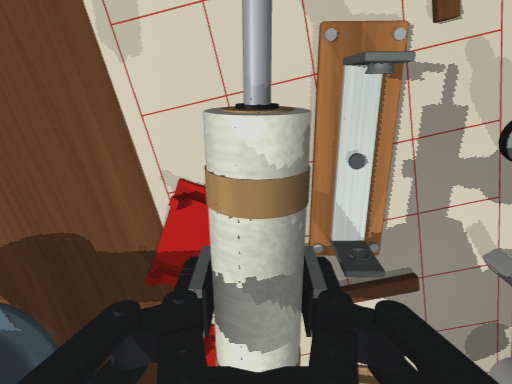

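```bash
python3 - <<'E'
import cv2
im=cv2.imread('pics/w4.png')
a=cv2.resize(im[10:90,300:430],None,fx=5,fy=5,interpolation=cv2.INTER_CUBIC);cv2.imwrite('pics/c4a.png',a)
a=cv2.resize(im[220:290,300:430],None,fx=5,fy=5,interpolation=cv2.INTER_CUBIC);cv2.imwrite('pics/c4b.png',a)
E
```

```text
(no output)
```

View pics/c4a.png

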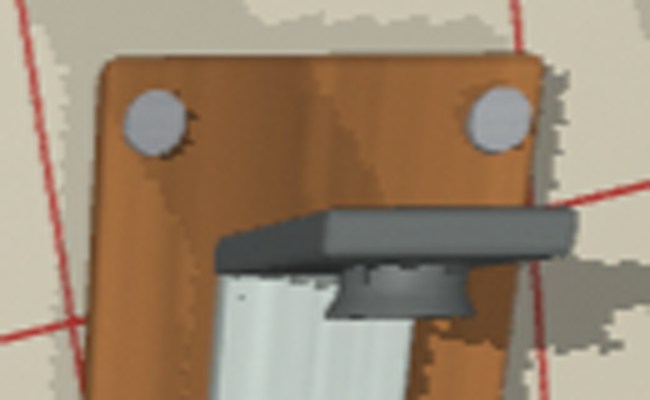

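View pics/c4b.png

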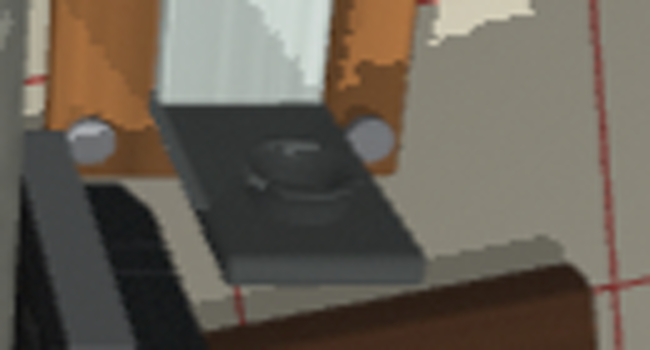

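```bash
python3 - <<'E'
from h import *
ps=pose('pics/w4.png')
fa=lambda c:(300+(c[0]-2)/5,10+(c[1]-2)/5); fb=lambda c:(300+(c[0]-2)/5,220+(c[1]-2)/5)
Z=.092
F={k:onz('wrist',fa(v),Z,ps) for k,v in dict(ol=(329,209),or_=(577,207),ir=(572,258),il=(323,260)).items()}
N={k:onz('wrist',fb(v),Z,ps) for k,v in dict(il=(222,258),ir=(424,256),or_=(422,281),ol=(230,283)).items()}
for D in (F,N):
    for k,v in D.items(): print(k,v.round(4))
n=lambda a,b:np.linalg.norm(a-b)*1000
print('widths',n(F['ol'],F['or_']),n(F['il'],F['ir']),n(N['il'],N['ir']),n(N['ol'],N['or_']))
Fi=(F['il']+F['ir'])/2;Ni=(N['il']+N['ir'])/2;Fo=(F['ol']+F['or_'])/2;No=(N['ol']+N['or_'])/2
print('inner',Fi,Ni,n(Fi,Ni),'outer',Fo,No,n(Fo,No))
d=Fi-Ni;print(np.degrees(np.arctan2(d[1],d[0])));d=Fo-No;print(np.degrees(np.arctan2(d[1],d[0])))
for a,b in (F['il'],F['ir']),(F['ol'],F['or_']),(N['il'],N['ir']): d=b-a;print('perp',np.degrees(np.arctan2(d[1],d[0]))+90)
# board corners z=.014 & screws
for c in [(105,58),(543,55)]: print('board far',onz('wrist',fa(c),.014,ps))
for c in [(398,176)]: print('board near r',onz('wrist',fb(c),.014,ps))
E
```

```text
ol [0.5696 0.2969 0.092 ]
or_ [0.6094 0.2881 0.092 ]
ir [0.608  0.2804 0.092 ]
il [0.5678 0.2893 0.092 ]
il [0.5236 0.094  0.092 ]
ir [0.5641 0.0852 0.092 ]
or_ [0.5632 0.0793 0.092 ]
ol [0.5244 0.0877 0.092 ]
widths 40.68769179042747 41.23727989156983 41.489905832445224 39.660776057955964
inner [0.58789235 0.28484953 0.092     ] [0.54387698 0.08956642 0.092     ] 200.18202734536376 outer [0.58951355 0.29245941 0.092     ] [0.54377066 0.08347854 0.092     ] 213.92853814254337
77.29820731348674
77.65350208995292
perp 77.53110460914502
perp 77.52921065794143
perp 77.74749427748118
board far [0.55313845 0.33543724 0.014     ]
board far [0.6395568  0.31620965 0.014     ]
board near r [0.5828983  0.05438124 0.014     ]
```

>>> jog_arm(
  plan=[
    {"dx": 0.5,"dy": -0.4,"dz": 0,"wx": 0,"wy": 0,"wz": 0},
    {"dx": 0.5,"dy": -0.4,"dz": 0,"wx": 0,"wy": 0,"wz": 0},
    {"dx": 0,"dy": 0,"dz": 0,"wx": 0,"wy": 0,"wz": 0},
    {"dx": 0,"dy": 0,"dz": 0,"wx": 0,"wy": 0,"wz": 0},
  ],
)

```text
t: 8.15
position: [0.4379, 0.26, 0.2602]
orientation: [0.782, 0.623, -0.0, 0.0]
contact_force: [0.0, -0.4, -3.1]
finger_gap: 0.0384
```

```bash
python3 - <<'E'
from h import *
im,s=snap('pics/w5.png'); print(s['t'],s['position'],s['contact_force'].round(2))
a=cv2.resize(im[20:140,320:480],None,fx=5,fy=5,interpolation=cv2.INTER_CUBIC);cv2.imwrite('pics/c5a.png',a)
a=cv2.resize(im[220:320,320:480],None,fx=5,fy=5,interpolation=cv2.INTER_CUBIC);cv2.imwrite('pics/c5b.png',a)
E
```

```text
8.15 [0.4378543  0.25997461 0.2602336 ] [ 0.05 -0.38 -3.15]
```

View pics/c5a.png

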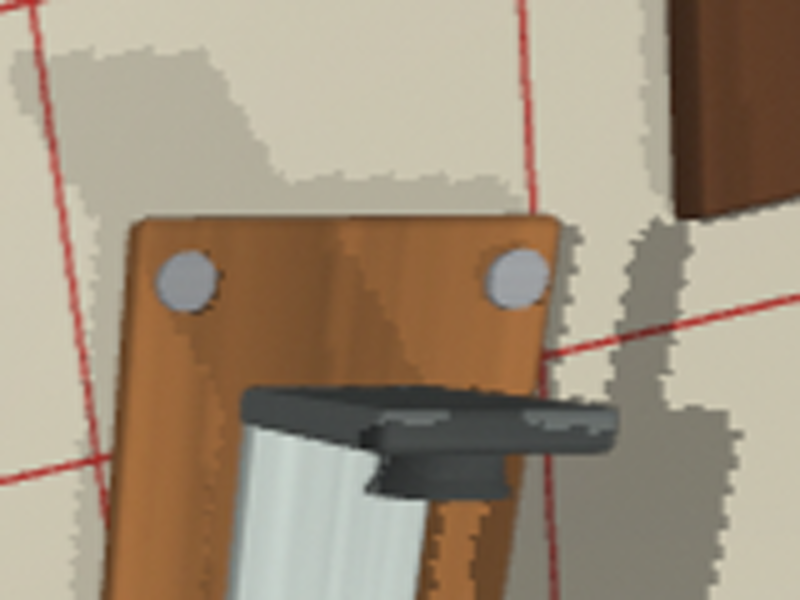

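View pics/c5b.png

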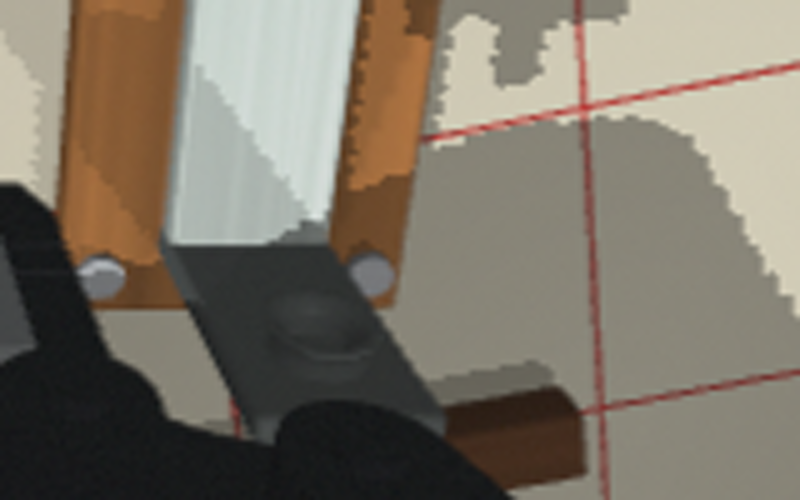

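```bash
python3 - <<'E'
from h import *
p4=pose('pics/w4.png');p5=pose('pics/w5.png')
f4a=lambda c:(300+(c[0]-2)/5,10+(c[1]-2)/5); f4b=lambda c:(300+(c[0]-2)/5,220+(c[1]-2)/5)
f5a=lambda c:(320+(c[0]-2)/5,20+(c[1]-2)/5); f5b=lambda c:(320+(c[0]-2)/5,220+(c[1]-2)/5)
for nme,a,b in [('Fir',f4a((572,258)),f5a((612,450))),('Fil',f4a((323,260)),f5a((374,452))),('For',f4a((577,207)),f5a((618,407))),('Nir',f4b((424,256)),f5b((444,412))),('ml',f4a((326,317)),f5a((367,490))),('mr',f4a((473,316)),f5a((508,496)))]:
    X,r=cross([ray('wrist',a,p4),ray('wrist',b,p5)]); print(nme,X.round(4),np.round(r,4), onz('wrist',b,.092 if nme[0]!='m' else .07,p5).round(4),onz('wrist',a,.092 if nme[0]!='m' else .07,p4).round(4))
E
```

```text
Fir [0.6105 0.2802 0.0867] [0.0001 0.0001] [0.6079 0.2813 0.092 ] [0.608  0.2804 0.092 ]
Fil [0.5696 0.2892 0.0863] [0.0001 0.0001] [0.5676 0.2903 0.092 ] [0.5678 0.2893 0.092 ]
For [0.6104 0.288  0.0899] [0. 0.] [0.6093 0.2884 0.092 ] [0.6094 0.2881 0.092 ]
Nir [0.5664 0.0802 0.085 ] [0.0002 0.0002] [0.564  0.0864 0.092 ] [0.5642 0.0852 0.092 ]
ml [0.5749 0.2791 0.0671] [0.0001 0.0001] [0.574  0.2797 0.07  ] [0.5739 0.2792 0.07  ]
mr [0.5977 0.2737 0.0748] [0.0001 0.0001] [0.5998 0.2727 0.07  ] [0.5997 0.2735 0.07  ]
```

```bash
python3 - <<'E'
from h import *
im=cv2.imread('pics/w5.png'); p5=pose('pics/w5.png')
R=Rn.from_quat(p5[1]).as_matrix()
for x in (.11,.1,.073,.05,.03): 
  for y in (0,.02,-.02,.005,-.005): print(x,y,proj('wrist',p5[0]+R@np.array([x,y,-.001]),p5).round(1),end=' ')
  print()
a=cv2.resize(im[0:240,190:325],None,fx=2.5*1,fy=2.5,interpolation=cv2.INTER_CUBIC);cv2.imwrite('pics/c5c.png',a)
E
```

```text
0.11 0 [256.6  -5.1] 0.11 0.02 [316.9  -5.2] 0.11 -0.02 [196.4  -5.1] 0.11 0.005 [271.7  -5.1] 0.11 -0.005 [241.6  -5.1] 
0.1 0 [256.7  28.3] 0.1 0.02 [315.2  28.2] 0.1 -0.02 [198.2  28.3] 0.1 0.005 [271.3  28.3] 0.1 -0.005 [242.   28.3] 
0.073 0 [256.8 109.5] 0.073 0.02 [311.  109.5] 0.073 -0.02 [202.5 109.6] 0.073 0.005 [270.3 109.5] 0.073 -0.005 [243.2 109.5] 
0.05 0 [256.8 170. ] 0.05 0.02 [307.9 169.9] 0.05 -0.02 [205.7 170. ] 0.05 0.005 [269.6 170. ] 0.05 -0.005 [244. 170.] 
0.03 0 [256.9 217.1] 0.03 0.02 [305.5 217. ] 0.03 -0.02 [208.2 217.1] 0.03 0.005 [269.  217.1] 0.03 -0.005 [244.7 217.1]
```

View pics/c5c.png

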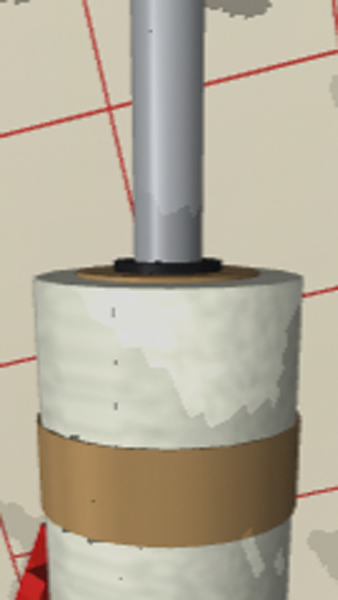

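```bash
cat >> h.py <<'E'
M=np.array([.5660,.1873]); YAW=np.radians(77.5); D=np.array([np.cos(YAW),np.sin(YAW)]); L=np.array([D[1],-D[0]])
def tcp_for(nose_y,th,z=.069,lat=0.,press=0.):
    t=D*np.cos(th)+L*np.sin(th); c=M+nose_y*D+lat*L-(.117-press)*t
    return np.r_[c,z], Rdown(YAW-th)
def where(s=None):
    s=s or robot.sense(); R=Rn.from_quat(s['orientation']).as_matrix(); p=s['position']
    th=YAW-np.arctan2(R[1,0],R[0,0]); t=R[:2,0]
    n=p[:2]+.117*t-M; pin=p[:2]-.093*t-M
    f=s['contact_force'][:2]
    print('t %.2f z %.4f th %.3f free nose y %.4f lat %.4f | pin y %.4f lat %.4f | F d %.1f l %.1f z %.1f gap %.4f'%(s['t'],p[2],th,n@D,n@L,pin@D,pin@L,f@D,f@L,s['contact_force'][2],s['finger_gap']), 'tilt',R[2,:2].round(4))
E
python3 - <<'E'
from h import *
where()
T,R=tcp_for(.078,.28,.14); print(T)
plan(T,R,8)
E
```

```text
t 8.20 z 0.2602 th 0.007 free nose y 0.1602 lat -0.1399 | pin y -0.0498 lat -0.1414 | F d 0.1 l 1.2 z -2.2 gap 0.0384 tilt [-0.0005  0.0003]
[0.52697789 0.16067124 0.14      ]
[-0.24, 0.34, 0.38, 0.0, 0.0, 0.34]
[-0.23, 0.35, 0.38, 0.0, 0.0, 0.34]
[-0.22, 0.36, 0.38, 0.0, 0.0, 0.34]
[-0.2, 0.36, 0.38, 0.0, 0.0, 0.34]
[-0.19, 0.37, 0.38, 0.0, 0.0, 0.34]
[-0.18, 0.38, 0.38, 0.0, 0.0, 0.34]
[-0.17, 0.38, 0.38, 0.0, 0.0, 0.34]
[-0.15, 0.39, 0.38, 0.0, 0.0, 0.34]
```

>>> jog_arm(
  plan=[
    {"dx": -0.24,"dy": 0.34,"dz": 0.38,"wx": 0,"wy": 0,"wz": 0.34},
    {"dx": -0.23,"dy": 0.35,"dz": 0.38,"wx": 0,"wy": 0,"wz": 0.34},
    {"dx": -0.22,"dy": 0.36,"dz": 0.38,"wx": 0,"wy": 0,"wz": 0.34},
    {"dx": -0.2,"dy": 0.36,"dz": 0.38,"wx": 0,"wy": 0,"wz": 0.34},
    {"dx": -0.19,"dy": 0.37,"dz": 0.38,"wx": 0,"wy": 0,"wz": 0.34},
    {"dx": -0.18,"dy": 0.38,"dz": 0.38,"wx": 0,"wy": 0,"wz": 0.34},
    {"dx": -0.17,"dy": 0.38,"dz": 0.38,"wx": 0,"wy": 0,"wz": 0.34},
    {"dx": -0.15,"dy": 0.39,"dz": 0.38,"wx": 0,"wy": 0,"wz": 0.34},
    {"dx": 0,"dy": 0,"dz": 0,"wx": 0,"wy": 0,"wz": 0},
    {"dx": 0,"dy": 0,"dz": 0,"wx": 0,"wy": 0,"wz": 0},
  ],
)

```text
t: 9.45
position: [0.5268, 0.1618, 0.1388]
orientation: [0.859, 0.512, -0.0, -0.0]
contact_force: [-0.2, -0.2, -3.3]
finger_gap: 0.0383
```

```bash
python3 - <<'E'
from h import *
where(); snap('pics/w6.png')
cv2.imwrite('pics/s6.png',cv2.resize(eyes.camera('side')[110:250,190:330,::-1],None,fx=4,fy=4,interpolation=cv2.INTER_CUBIC))
T,R=tcp_for(.078,.28,.069); plan(T,R,5)
E
```

```text
t 9.45 z 0.1388 th 0.278 free nose y 0.0791 lat -0.0006 | pin y -0.1228 lat -0.0582 | F d -0.2 l -0.1 z -3.3 gap 0.0383 tilt [ 0.0002 -0.0003]
[-0.01, 0.0, 0.35, 0.0, -0.0, 0.01]
[-0.01, 0.0, 0.35, 0.0, -0.0, 0.01]
[-0.01, 0.0, 0.35, 0.0, -0.0, 0.01]
[-0.01, 0.0, 0.35, 0.0, -0.0, 0.01]
[-0.01, 0.0, 0.35, 0.0, -0.0, 0.01]
```

View pics/w6.png

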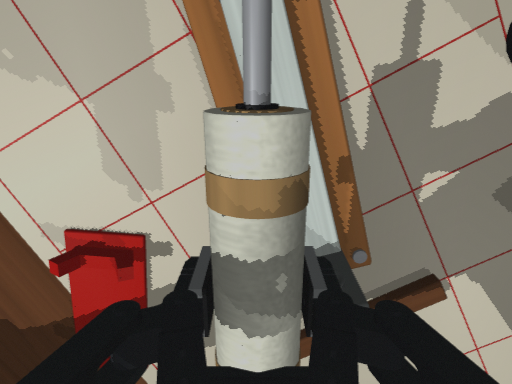

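View pics/s6.png

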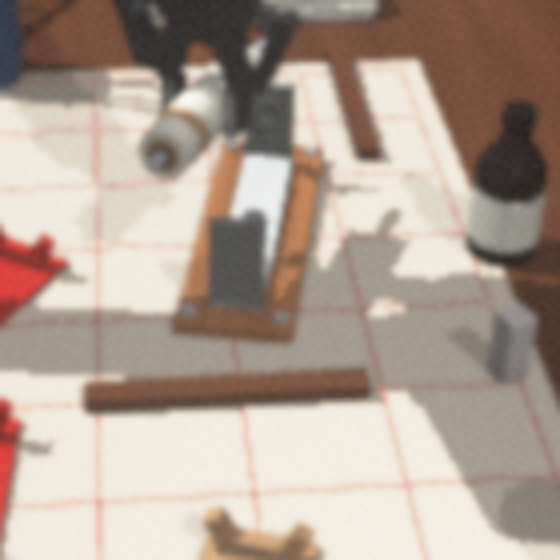

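>>> jog_arm(
  plan=[
    {"dx": -0.02,"dy": 0,"dz": 0.35,"wx": 0,"wy": 0,"wz": 0.02},
    {"dx": -0.01,"dy": 0,"dz": 0.35,"wx": 0,"wy": 0,"wz": 0},
    {"dx": 0,"dy": 0,"dz": 0.35,"wx": 0,"wy": 0,"wz": 0},
    {"dx": 0,"dy": 0,"dz": 0.35,"wx": 0,"wy": 0,"wz": 0},
    {"dx": 0,"dy": 0,"dz": 0.35,"wx": 0,"wy": 0,"wz": 0},
    {"dx": 0,"dy": 0,"dz": 0,"wx": 0,"wy": 0,"wz": 0},
    {"dx": 0,"dy": 0,"dz": 0,"wx": 0,"wy": 0,"wz": 0},
  ],
)

```text
t: 10.42
position: [0.5266, 0.1606, 0.0689]
orientation: [0.86, 0.511, 0.0, 0.0]
contact_force: [-0.7, 0.4, -2.1]
finger_gap: 0.0383
```

```bash
python3 - <<'E'
from h import *
where(); 
im=np.hstack([cv2.resize(eyes.camera('side')[110:250,190:330,::-1],(400,400),interpolation=cv2.INTER_CUBIC),cv2.resize(eyes.camera('top')[150:250,140:240,::-1],(400,400),interpolation=cv2.INTER_CUBIC)])
cv2.imwrite('pics/st7.png',im)
where()
for th,y in ((.28,.098),(.28,.1)):
  T,R=tcp_for(y,th,.069); plan(T,R,5)
E
```

```text
t 10.43 z 0.0689 th 0.280 free nose y 0.0778 lat -0.0004 | pin y -0.1240 lat -0.0584 | F d 0.3 l -0.8 z -2.1 gap 0.0383 tilt [0.0002 0.0004]
t 10.53 z 0.0693 th 0.280 free nose y 0.0780 lat -0.0000 | pin y -0.1238 lat -0.0580 | F d 0.5 l 0.8 z -2.5 gap 0.0383 tilt [0.0008 0.0011]
[0.1, -0.03, 0.0, 0.0, -0.0, 0.0]
[0.1, -0.03, 0.0, 0.0, -0.0, 0.0]
[0.1, -0.03, 0.0, 0.0, -0.0, 0.0]
[0.1, -0.03, 0.0, 0.0, -0.0, 0.0]
[0.1, -0.03, 0.0, 0.0, -0.0, 0.0]
[0.11, -0.03, 0.0, 0.0, -0.0, 0.0]
[0.11, -0.03, 0.0, 0.0, -0.0, 0.0]
[0.11, -0.03, 0.0, 0.0, -0.0, 0.0]
[0.11, -0.03, 0.0, 0.0, -0.0, 0.0]
[0.11, -0.03, 0.0, 0.0, -0.0, 0.0]
```

View pics/st7.png

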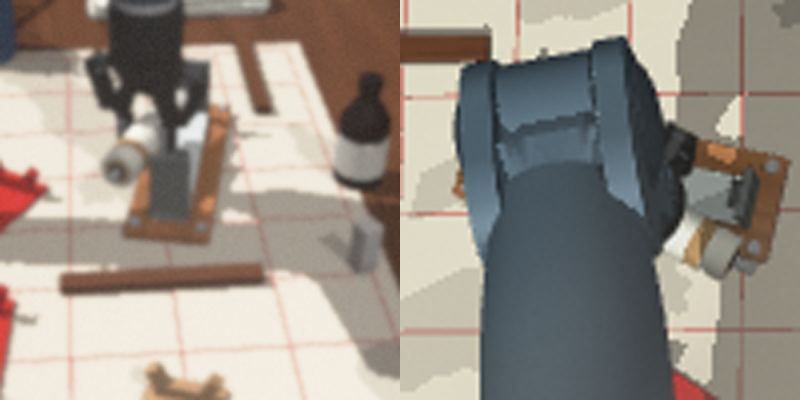

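>>> jog_arm(
  plan=[
    {"dx": 0.05,"dy": -0.014,"dz": 0,"wx": 0,"wy": 0,"wz": 0},
    {"dx": 0.05,"dy": -0.014,"dz": 0,"wx": 0,"wy": 0,"wz": 0},
    {"dx": 0.05,"dy": -0.014,"dz": 0,"wx": 0,"wy": 0,"wz": 0},
    {"dx": 0.05,"dy": -0.014,"dz": 0,"wx": 0,"wy": 0,"wz": 0},
    {"dx": 0.05,"dy": -0.014,"dz": 0,"wx": 0,"wy": 0,"wz": 0},
    {"dx": 0.05,"dy": -0.014,"dz": 0,"wx": 0,"wy": 0,"wz": 0},
    {"dx": 0.05,"dy": -0.014,"dz": 0,"wx": 0,"wy": 0,"wz": 0},
    {"dx": 0.05,"dy": -0.014,"dz": 0,"wx": 0,"wy": 0,"wz": 0},
    {"dx": 0,"dy": 0,"dz": 0,"wx": 0,"wy": 0,"wz": 0},
  ],
)

```text
t: 11.65
position: [0.5301, 0.1769, 0.0687]
orientation: [0.86, 0.511, 0.0, 0.0]
contact_force: [-0.7, 0.2, -1.9]
finger_gap: 0.0383
```

```bash
python3 - <<'E'
from h import *
where()
E
```

```text
t 11.65 z 0.0687 th 0.280 free nose y 0.0945 lat -0.0005 | pin y -0.1073 lat -0.0585 | F d 0.0 l -0.7 z -1.9 gap 0.0383 tilt [-0.      0.0001]
```

>>> jog_arm(
  plan=[
    {"dx": 0.05,"dy": -0.014,"dz": 0,"wx": 0,"wy": 0,"wz": 0},
    {"dx": 0.05,"dy": -0.014,"dz": 0,"wx": 0,"wy": 0,"wz": 0},
    {"dx": 0.05,"dy": -0.014,"dz": 0,"wx": 0,"wy": 0,"wz": 0},
    {"dx": 0.05,"dy": -0.014,"dz": 0,"wx": 0,"wy": 0,"wz": 0},
    {"dx": 0.05,"dy": -0.014,"dz": 0,"wx": 0,"wy": 0,"wz": 0},
    {"dx": 0,"dy": 0,"dz": 0,"wx": 0,"wy": 0,"wz": 0},
    {"dx": 0,"dy": 0,"dz": 0,"wx": 0,"wy": 0,"wz": 0},
  ],
)

```text
t: 12.52
position: [0.5326, 0.1865, 0.0687]
orientation: [0.86, 0.511, -0.0, 0.0]
contact_force: [1.6, -3.6, -2.3]
finger_gap: 0.0383
```

```bash
python3 - <<'E'
from h import *
where()
E
```

```text
t 12.53 z 0.0687 th 0.280 free nose y 0.1044 lat -0.0001 | pin y -0.0974 lat -0.0582 | F d -3.2 l 2.4 z -2.3 gap 0.0383 tilt [-0.0005  0.0007]
```

```bash
python3 - <<'E'
from h import *
T,R=tcp_for(.100,.18,.0695,press=.006); plan(T,R,5)
E
```

```text
[0.01, 0.06, -0.0, 0.0, 0.0, -0.2]
[0.01, 0.06, -0.0, 0.0, 0.0, -0.2]
[0.01, 0.06, -0.0, 0.0, 0.0, -0.2]
[0.01, 0.06, -0.0, 0.0, 0.0, -0.2]
[0.01, 0.06, -0.0, 0.0, 0.0, -0.2]
```

>>> jog_arm(
  plan=[
    {"dx": 0.01,"dy": 0.06,"dz": -0.003,"wx": 0,"wy": 0,"wz": -0.2},
    {"dx": 0.01,"dy": 0.06,"dz": -0.003,"wx": 0,"wy": 0,"wz": -0.2},
    {"dx": 0.01,"dy": 0.06,"dz": -0.003,"wx": 0,"wy": 0,"wz": -0.2},
    {"dx": 0.01,"dy": 0.06,"dz": -0.003,"wx": 0,"wy": 0,"wz": -0.2},
    {"dx": 0.01,"dy": 0.06,"dz": -0.003,"wx": 0,"wy": 0,"wz": -0.2},
    {"dx": 0,"dy": 0,"dz": 0,"wx": 0,"wy": 0,"wz": 0},
    {"dx": 0,"dy": 0,"dz": 0,"wx": 0,"wy": 0,"wz": 0},
  ],
)

```text
t: 13.4
position: [0.5437, 0.1833, 0.0691]
orientation: [0.833, 0.553, -0.0, -0.0]
contact_force: [-0.6, -3.1, -2.5]
finger_gap: 0.0383
```

```bash
python3 - <<'E'
from h import *
where()
E
```

```text
t 13.40 z 0.0691 th 0.180 free nose y 0.1064 lat 0.0000 | pin y -0.1002 lat -0.0375 | F d -3.2 l 0.1 z -2.5 gap 0.0383 tilt [-0.0004 -0.0004]
```

```bash
python3 - <<'E'
from h import *
T,R=tcp_for(.100,.14,.0695,press=.0205); plan(T,R,8)
E
```

```text
[0.04, 0.02, -0.0, -0.0, 0.0, -0.05]
[0.04, 0.02, -0.0, -0.0, 0.0, -0.05]
[0.04, 0.02, -0.0, -0.0, 0.0, -0.05]
[0.04, 0.02, -0.0, -0.0, 0.0, -0.05]
[0.04, 0.02, -0.0, -0.0, 0.0, -0.05]
[0.04, 0.02, -0.0, -0.0, 0.0, -0.05]
[0.04, 0.02, -0.0, -0.0, 0.0, -0.05]
[0.04, 0.02, -0.0, -0.0, 0.0, -0.05]
```

>>> jog_arm(
  plan=[
    {"dx": 0.044,"dy": 0.02,"dz": 0,"wx": 0,"wy": 0,"wz": -0.05},
    {"dx": 0.044,"dy": 0.02,"dz": 0,"wx": 0,"wy": 0,"wz": -0.05},
    {"dx": 0.044,"dy": 0.02,"dz": 0,"wx": 0,"wy": 0,"wz": -0.05},
    {"dx": 0.044,"dy": 0.02,"dz": 0,"wx": 0,"wy": 0,"wz": -0.05},
    {"dx": 0.044,"dy": 0.02,"dz": 0,"wx": 0,"wy": 0,"wz": -0.05},
    {"dx": 0.044,"dy": 0.02,"dz": 0,"wx": 0,"wy": 0,"wz": -0.05},
    {"dx": 0,"dy": 0,"dz": 0,"wx": 0,"wy": 0,"wz": 0},
    {"dx": 0,"dy": 0,"dz": 0,"wx": 0,"wy": 0,"wz": 0},
  ],
)

```text
t: 14.4
position: [0.5506, 0.1905, 0.0685]
orientation: [0.824, 0.566, -0.002, -0.0]
contact_force: [-3.7, -6.6, -1.5]
finger_gap: 0.0385
```

```bash
python3 - <<'E'
from h import *
where()
T,R=tcp_for(.100,.14,.0695,press=.0205); plan(T,R,3)
E
```

```text
t 14.40 z 0.0685 th 0.149 free nose y 0.1155 lat 0.0017 | pin y -0.0922 lat -0.0295 | F d -7.3 l -2.2 z -1.5 gap 0.0385 tilt [-0.0034 -0.0024]
[0.04, 0.01, -0.01, -0.01, 0.01, -0.03]
[0.04, 0.01, -0.01, -0.01, 0.01, -0.03]
[0.04, 0.01, -0.01, -0.01, 0.01, -0.03]
```

>>> jog_arm(
  plan=[
    {"dx": 0.044,"dy": 0.015,"dz": -0.01,"wx": 0,"wy": 0,"wz": -0.03},
    {"dx": 0.044,"dy": 0.015,"dz": -0.01,"wx": 0,"wy": 0,"wz": -0.03},
    {"dx": 0.035,"dy": 0.01,"dz": 0,"wx": 0,"wy": 0,"wz": -0.03},
    {"dx": 0,"dy": 0,"dz": 0,"wx": 0,"wy": 0,"wz": 0},
    {"dx": 0,"dy": 0,"dz": 0,"wx": 0,"wy": 0,"wz": 0},
  ],
)

```text
t: 15.02
position: [0.5529, 0.1938, 0.0689]
orientation: [0.822, 0.57, -0.003, 0.0]
contact_force: [-4.7, -8.0, -1.3]
finger_gap: 0.0383
```

```bash
python3 - <<'E'
from h import *
where()
im=np.hstack([cv2.resize(eyes.camera('side')[110:210,200:300,::-1],(400,400),interpolation=cv2.INTER_CUBIC),cv2.resize(eyes.camera('top')[150:250,140:240,::-1],(400,400),interpolation=cv2.INTER_CUBIC)])
cv2.imwrite('pics/st8.png',im)
where();snap('pics/w8.png')
T,R=tcp_for(.100,.0,.0695,press=.0205); plan(T,R,6)
E
```

```text
t 15.03 z 0.0689 th 0.140 free nose y 0.1193 lat 0.0022 | pin y -0.0886 lat -0.0272 | F d -8.8 l -2.8 z -1.3 gap 0.0383 tilt [-0.0054 -0.0037]
t 15.12 z 0.0689 th 0.140 free nose y 0.1193 lat 0.0022 | pin y -0.0886 lat -0.0272 | F d -9.1 l -2.9 z -2.3 gap 0.0380 tilt [-0.0054 -0.0037]
[0.01, 0.06, -0.0, -0.01, 0.01, -0.23]
[0.01, 0.06, -0.0, -0.01, 0.01, -0.23]
[0.01, 0.06, -0.0, -0.01, 0.01, -0.23]
[0.0, 0.06, -0.0, -0.01, 0.01, -0.23]
[0.0, 0.06, -0.0, -0.01, 0.01, -0.23]
[0.0, 0.06, -0.0, -0.01, 0.01, -0.23]
```

View pics/st8.png

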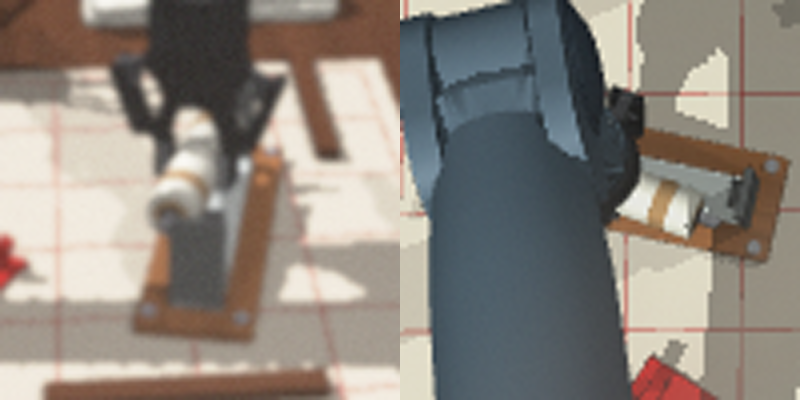

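View pics/w8.png

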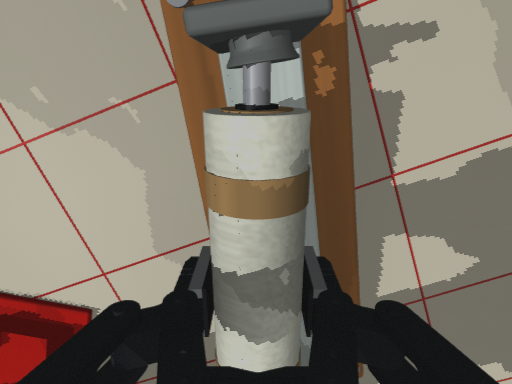

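```bash
python3 - <<'E'
from h import *
T,R=tcp_for(.100,.07,.0695,press=.0215); plan(T,R,4)
E
```

```text
[0.01, 0.05, -0.0, -0.01, 0.01, -0.18]
[0.01, 0.05, -0.0, -0.01, 0.01, -0.18]
[0.01, 0.05, -0.0, -0.01, 0.01, -0.18]
[0.01, 0.05, -0.0, -0.01, 0.01, -0.18]
```

>>> jog_arm(
  plan=[
    {"dx": 0.04,"dy": 0,"dz": 0,"wx": 0,"wy": 0,"wz": 0},
    {"dx": 0.015,"dy": 0.05,"dz": 0,"wx": -0.01,"wy": 0.01,"wz": -0.18},
    {"dx": 0.01,"dy": 0.05,"dz": 0,"wx": -0.01,"wy": 0.01,"wz": -0.18},
    {"dx": 0.01,"dy": 0.05,"dz": 0,"wx": -0.01,"wy": 0.01,"wz": -0.18},
    {"dx": 0.01,"dy": 0.05,"dz": 0,"wx": -0.01,"wy": 0.01,"wz": -0.18},
    {"dx": 0,"dy": 0,"dz": 0,"wx": 0,"wy": 0,"wz": 0},
    {"dx": 0,"dy": 0,"dz": 0,"wx": 0,"wy": 0,"wz": 0},
  ],
)

```text
t: 16.05
position: [0.5607, 0.1939, 0.0685]
orientation: [0.801, 0.599, -0.001, 0.0]
contact_force: [-6.5, -10.1, -2.1]
finger_gap: 0.0386
```

```bash
python3 - <<'E'
from h import *
where()
T,R=tcp_for(.100,.0,.0695,press=.0215); plan(T,R,4)
E
```

```text
t 16.05 z 0.0685 th 0.068 free nose y 0.1220 lat 0.0014 | pin y -0.0875 lat -0.0129 | F d -11.3 l -4.2 z -2.1 gap 0.0386 tilt [-0.0027 -0.0014]
[-0.0, 0.04, -0.01, -0.0, 0.01, -0.17]
[-0.0, 0.04, -0.01, -0.0, 0.01, -0.17]
[-0.0, 0.04, -0.01, -0.0, 0.01, -0.17]
[-0.0, 0.04, -0.01, -0.0, 0.01, -0.17]
```

>>> jog_arm(
  plan=[
    {"dx": -0.025,"dy": -0.01,"dz": 0,"wx": 0,"wy": 0,"wz": 0},
    {"dx": 0,"dy": 0.03,"dz": 0,"wx": 0,"wy": 0,"wz": -0.17},
    {"dx": 0,"dy": 0.035,"dz": 0,"wx": 0,"wy": 0,"wz": -0.17},
    {"dx": 0,"dy": 0,"dz": 0,"wx": 0,"wy": 0,"wz": 0},
    {"dx": 0,"dy": 0,"dz": 0,"wx": 0,"wy": 0,"wz": 0},
  ],
)

```text
t: 16.68
position: [0.5634, 0.1923, 0.0688]
orientation: [0.791, 0.612, -0.001, 0.001]
contact_force: [-4.1, -8.1, -2.1]
finger_gap: 0.0381
```

```bash
python3 - <<'E'
from h import *
where();snap('pics/w9.png');where()
T,R=tcp_for(.100,.0,.0695,press=.021); plan(T,R,3)
E
```

```text
t 16.68 z 0.0688 th 0.035 free nose y 0.1213 lat 0.0005 | pin y -0.0886 lat -0.0068 | F d -8.8 l -2.3 z -2.1 gap 0.0381 tilt [-0.0023  0.0001]
t 16.73 z 0.0688 th 0.035 free nose y 0.1213 lat 0.0005 | pin y -0.0886 lat -0.0068 | F d -10.7 l -2.4 z -2.3 gap 0.0386 tilt [-0.0023  0.0002]
[-0.0, 0.03, -0.01, 0.0, 0.01, -0.12]
[-0.0, 0.03, -0.01, 0.0, 0.01, -0.12]
[-0.0, 0.03, -0.01, 0.0, 0.01, -0.12]
```

View pics/w9.png

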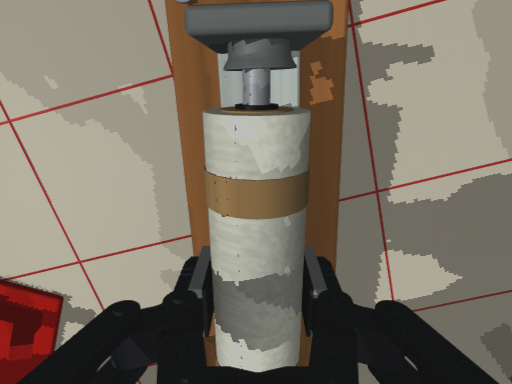

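>>> jog_arm(
  plan=[
    {"dx": 0,"dy": 0.03,"dz": -0.01,"wx": 0,"wy": 0.01,"wz": -0.12},
    {"dx": 0,"dy": 0.03,"dz": 0,"wx": 0,"wy": 0.01,"wz": -0.12},
    {"dx": 0,"dy": 0.03,"dz": 0,"wx": 0,"wy": 0.01,"wz": -0.12},
    {"dx": 0,"dy": 0,"dz": 0,"wx": 0,"wy": 0,"wz": 0},
    {"dx": 0,"dy": 0,"dz": 0,"wx": 0,"wy": 0,"wz": 0},
  ],
)

```text
t: 17.35
position: [0.5668, 0.1914, 0.069]
orientation: [0.779, 0.626, 0.0, -0.0]
contact_force: [-5.0, -9.2, -2.7]
finger_gap: 0.0382
```

```bash
python3 - <<'E'
from h import *
where();snap('pics/w10.png')
s=eyes.camera('side')[:,:,::-1];cv2.imwrite('pics/s10.png',cv2.resize(s[110:210,200:300],(600,600),interpolation=cv2.INTER_CUBIC))
where()
E
```

```text
t 17.35 z 0.0690 th -0.001 free nose y 0.1212 lat -0.0002 | pin y -0.0888 lat 0.0001 | F d -10.1 l -2.9 z -2.7 gap 0.0382 tilt [ 0.0004 -0.    ]
t 17.45 z 0.0690 th -0.001 free nose y 0.1211 lat -0.0002 | pin y -0.0889 lat 0.0001 | F d -9.8 l -2.6 z -2.8 gap 0.0385 tilt [ 0.0004 -0.    ]
```

View pics/w10.png

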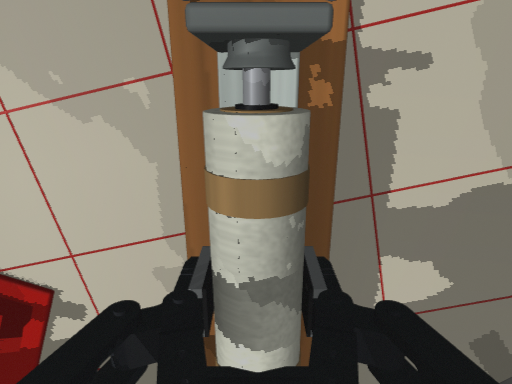

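View pics/s10.png

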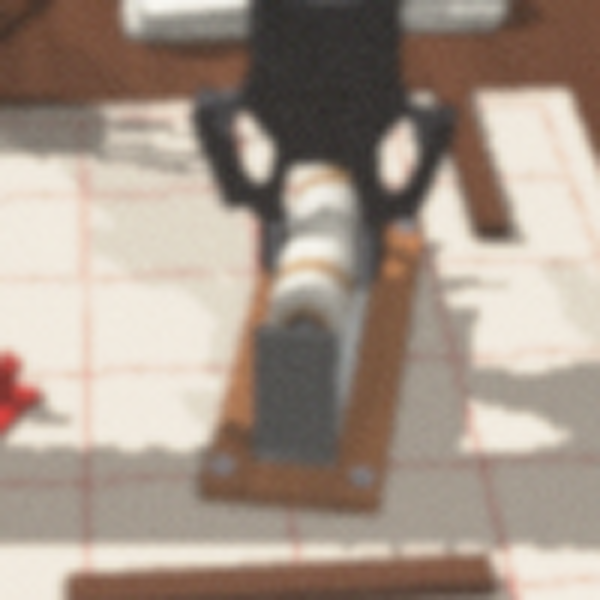

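>>> jog_arm(
  plan=[
    {"dx": -0.035,"dy": 0,"dz": 0,"wx": 0,"wy": 0,"wz": 0},
    {"dx": -0.035,"dy": 0,"dz": 0,"wx": 0,"wy": 0,"wz": 0},
    {"dx": -0.035,"dy": 0,"dz": 0,"wx": 0,"wy": 0,"wz": 0},
    {"dx": 0,"dy": 0,"dz": 0,"wx": 0,"wy": 0,"wz": 0},
    {"dx": 0,"dy": 0,"dz": 0,"wx": 0,"wy": 0,"wz": 0},
  ],
)

```text
t: 18.08
position: [0.5661, 0.1879, 0.0691]
orientation: [0.779, 0.627, 0.001, -0.001]
contact_force: [-4.2, -7.4, -2.9]
finger_gap: 0.0383
```

```bash
python3 - <<'E'
from h import *
where();print(robot.sense()['wrist_torque'])
E
```

```text
t 18.07 z 0.0691 th -0.002 free nose y 0.1176 lat -0.0002 | pin y -0.0924 lat 0.0002 | F d -8.1 l -2.5 z -2.9 gap 0.0383 tilt [0.0018 0.0001]
[-1.53160376  0.84247342  0.27470166]
```

>>> jog_arm(
  plan=[
    {"dx": -0.03,"dy": 0,"dz": 0,"wx": 0,"wy": 0,"wz": 0},
    {"dx": -0.03,"dy": 0,"dz": 0,"wx": 0,"wy": 0,"wz": 0},
    {"dx": -0.03,"dy": 0,"dz": 0,"wx": 0,"wy": 0,"wz": 0},
    {"dx": -0.03,"dy": 0,"dz": 0,"wx": 0,"wy": 0,"wz": 0},
    {"dx": 0,"dy": 0,"dz": 0,"wx": 0,"wy": 0,"wz": 0},
    {"dx": 0,"dy": 0,"dz": 0,"wx": 0,"wy": 0,"wz": 0},
  ],
)

```text
t: 18.82
position: [0.5654, 0.1839, 0.0693]
orientation: [0.779, 0.627, 0.001, -0.001]
contact_force: [-3.0, -5.3, -2.6]
finger_gap: 0.0383
```

```bash
python3 - <<'E'
from h import *
where();print(robot.sense()['wrist_torque'])
E
```

```text
t 18.82 z 0.0693 th -0.002 free nose y 0.1136 lat -0.0001 | pin y -0.0964 lat 0.0003 | F d -5.8 l -1.8 z -2.6 gap 0.0383 tilt [0.0034 0.0003]
[-1.19884444  0.83254434  0.2905666 ]
```

>>> jog_arm(
  plan=[
    {"dx": -0.02,"dy": 0,"dz": 0,"wx": 0,"wy": 0,"wz": 0},
    {"dx": -0.02,"dy": 0,"dz": 0,"wx": 0,"wy": 0,"wz": 0},
    {"dx": -0.015,"dy": 0,"dz": 0,"wx": 0,"wy": 0,"wz": 0},
    {"dx": 0,"dy": 0,"dz": 0,"wx": 0,"wy": 0,"wz": 0},
    {"dx": 0,"dy": 0,"dz": 0,"wx": 0,"wy": 0,"wz": 0},
  ],
)

```text
t: 19.45
position: [0.565, 0.1821, 0.0693]
orientation: [0.779, 0.627, 0.002, -0.001]
contact_force: [-5.1, -4.3, -3.1]
finger_gap: 0.0382
```

```bash
python3 - <<'E'
from h import *
where();print(robot.sense()['wrist_torque'])
E
```

```text
t 19.45 z 0.0693 th -0.002 free nose y 0.1117 lat -0.0001 | pin y -0.0983 lat 0.0004 | F d -5.3 l -4.0 z -3.1 gap 0.0382 tilt [0.0041 0.0005]
[-1.07026861  0.75790471  0.3183582 ]
```

>>> jog_arm(
  plan=[
    {"dx": -0.0125,"dy": 0,"dz": 0,"wx": 0,"wy": 0,"wz": 0},
    {"dx": -0.0125,"dy": 0,"dz": 0,"wx": 0,"wy": 0,"wz": 0},
    {"dx": 0,"dy": 0,"dz": 0,"wx": 0,"wy": 0,"wz": 0},
    {"dx": 0,"dy": 0,"dz": 0,"wx": 0,"wy": 0,"wz": 0},
  ],
)

```text
t: 19.95
position: [0.5649, 0.1813, 0.0694]
orientation: [0.779, 0.627, 0.002, -0.001]
contact_force: [-4.2, -5.3, -4.2]
finger_gap: 0.0381
```

```bash
python3 - <<'E'
from h import *
where();print(robot.sense()['wrist_torque'])
E
```

```text
t 19.95 z 0.0694 th -0.003 free nose y 0.1109 lat -0.0001 | pin y -0.0991 lat 0.0005 | F d -6.1 l -3.0 z -4.2 gap 0.0381 tilt [0.0044 0.0006]
[-0.99489063  0.81475965  0.31174111]
```

>>> jog_arm(
  plan=[
    {"dx": -0.0125,"dy": 0,"dz": 0,"wx": 0,"wy": 0,"wz": 0},
    {"dx": -0.0125,"dy": 0,"dz": 0,"wx": 0,"wy": 0,"wz": 0},
    {"dx": 0,"dy": 0,"dz": 0,"wx": 0,"wy": 0,"wz": 0},
    {"dx": 0,"dy": 0,"dz": 0,"wx": 0,"wy": 0,"wz": 0},
  ],
)

```text
t: 20.45
position: [0.5648, 0.1805, 0.0693]
orientation: [0.779, 0.627, 0.002, -0.001]
contact_force: [-3.0, -4.0, -3.5]
finger_gap: 0.0385
```

```bash
python3 - <<'E'
from h import *
where();print(robot.sense()['wrist_torque'])
E
```

```text
t 20.45 z 0.0693 th -0.003 free nose y 0.1101 lat -0.0000 | pin y -0.0999 lat 0.0005 | F d -4.5 l -2.1 z -3.5 gap 0.0385 tilt [0.0048 0.0006]
[-0.92189124  0.75208505  0.31930111]
```

>>> jog_arm(
  plan=[
    {"dx": -0.0125,"dy": 0,"dz": 0,"wx": 0,"wy": 0,"wz": 0},
    {"dx": -0.0125,"dy": 0,"dz": 0,"wx": 0,"wy": 0,"wz": 0},
    {"dx": 0,"dy": 0,"dz": 0,"wx": 0,"wy": 0,"wz": 0},
    {"dx": 0,"dy": 0,"dz": 0,"wx": 0,"wy": 0,"wz": 0},
  ],
)

```text
t: 20.95
position: [0.566, 0.18, 0.0701]
orientation: [0.779, 0.627, 0.004, -0.001]
contact_force: [-4.4, -1.2, -5.0]
finger_gap: 0.0385
```

```bash
python3 - <<'E'
from h import *
where();print(robot.sense()['wrist_torque']);snap('pics/w11.png');where()
E
```

```text
t 20.95 z 0.0701 th -0.002 free nose y 0.1098 lat 0.0014 | pin y -0.1002 lat 0.0017 | F d -2.2 l -4.1 z -5.0 gap 0.0385 tilt [0.0066 0.0032]
[-0.37134026  0.83173315  0.12151539]
t 21.00 z 0.0702 th -0.001 free nose y 0.1098 lat 0.0016 | pin y -0.1002 lat 0.0019 | F d -2.3 l -4.2 z -5.9 gap 0.0385 tilt [0.0066 0.0036]
```

View pics/w11.png

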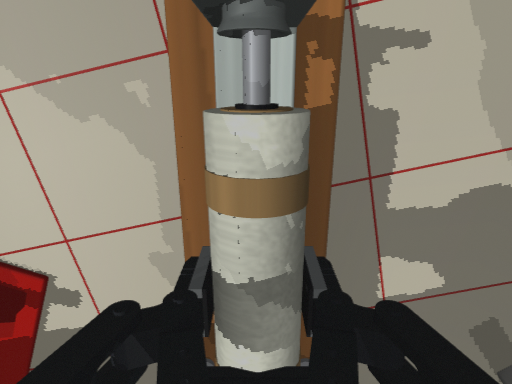

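>>> jog_arm(
  plan=[
    {"dx": 0,"dy": -0.02,"dz": 0.01,"wx": 0,"wy": 0,"wz": 0},
    {"dx": 0,"dy": -0.02,"dz": 0.01,"wx": 0,"wy": 0,"wz": 0},
    {"dx": 0,"dy": 0,"dz": 0,"wx": 0,"wy": 0,"wz": 0},
    {"dx": 0,"dy": 0,"dz": 0,"wx": 0,"wy": 0,"wz": 0},
  ],
)

```text
t: 21.5
position: [0.5663, 0.1799, 0.0702]
orientation: [0.78, 0.626, 0.005, 0.001]
contact_force: [-1.3, -3.2, -3.3]
finger_gap: 0.0384
```

```bash
python3 - <<'E'
from h import *
where();print(robot.sense()['wrist_torque'],robot.sense()['contact_force'])
E
```

```text
t 21.50 z 0.0702 th -0.001 free nose y 0.1099 lat 0.0018 | pin y -0.1001 lat 0.0020 | F d -3.4 l -0.5 z -3.3 gap 0.0384 tilt [0.0069 0.0069]
[-0.60708327  0.16691655  0.17161539] [-1.26574089 -3.24864509 -3.32831035]
```

>>> jog_arm(
  plan=[
    {"dx": -0.0125,"dy": 0,"dz": 0,"wx": 0,"wy": 0,"wz": 0},
    {"dx": -0.0125,"dy": 0,"dz": 0,"wx": 0,"wy": 0,"wz": 0},
    {"dx": 0,"dy": 0,"dz": 0,"wx": 0,"wy": 0,"wz": 0},
    {"dx": 0,"dy": 0,"dz": 0,"wx": 0,"wy": 0,"wz": 0},
  ],
)

```text
t: 22.0
position: [0.5661, 0.1797, 0.0702]
orientation: [0.779, 0.627, 0.005, 0.0]
contact_force: [4.6, 1.5, -2.0]
finger_gap: 0.0384
```

```bash
python3 - <<'E'
from h import *
where();print(robot.sense()['wrist_torque'],robot.sense()['contact_force'])
E
```

```text
t 22.00 z 0.0702 th -0.002 free nose y 0.1096 lat 0.0016 | pin y -0.1004 lat 0.0019 | F d 2.5 l 4.1 z -2.0 gap 0.0384 tilt [0.0083 0.0067]
[ 0.10354595 -0.54499604  0.24151325] [ 4.56881588  1.49823724 -2.02955496]
```

>>> jog_arm(
  plan=[
    {"dx": 0.008,"dy": 0.015,"dz": 0,"wx": 0,"wy": 0,"wz": 0},
    {"dx": 0,"dy": 0,"dz": 0,"wx": 0,"wy": 0,"wz": 0},
    {"dx": 0,"dy": 0,"dz": 0,"wx": 0,"wy": 0,"wz": 0},
  ],
)

```text
t: 22.38
position: [0.5661, 0.1797, 0.0701]
orientation: [0.779, 0.626, 0.005, -0.0]
contact_force: [3.8, 1.8, -0.1]
finger_gap: 0.0388
```

```bash
python3 - <<'E'
from h import *
where();print(robot.sense()['wrist_torque'],robot.sense()['contact_force']);snap('pics/w12.png');where()
E
```

```text
t 22.38 z 0.0701 th -0.001 free nose y 0.1096 lat 0.0016 | pin y -0.1004 lat 0.0019 | F d 2.6 l 3.3 z -0.1 gap 0.0388 tilt [0.0076 0.0056]
[ 0.35727286 -0.48000146  0.14914556] [ 3.79316101  1.81625074 -0.06259995]
t 22.43 z 0.0701 th -0.001 free nose y 0.1095 lat 0.0016 | pin y -0.1005 lat 0.0019 | F d 2.1 l 1.9 z 0.0 gap 0.0384 tilt [0.0076 0.0057]
```

View pics/w12.png

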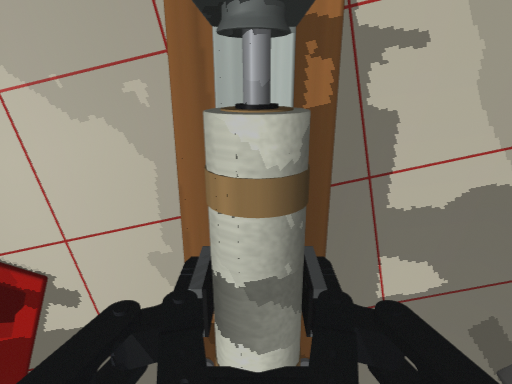

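>>> jog_arm(
  plan=[
    {"dx": 0,"dy": 0,"dz": 0,"wx": 0,"wy": 0,"wz": 0},
    {"dx": 0,"dy": 0,"dz": 0,"wx": 0,"wy": 0,"wz": 0},
    {"dx": 0,"dy": 0,"dz": 0,"wx": 0,"wy": 0,"wz": 0},
    {"dx": 0,"dy": 0,"dz": 0,"wx": 0,"wy": 0,"wz": 0},
    {"dx": 0,"dy": 0,"dz": 0,"wx": 0,"wy": 0,"wz": 0},
    {"dx": 0,"dy": 0,"dz": 0,"wx": 0,"wy": 0,"wz": 0},
  ],
  jaw=0.8,
)

```text
t: 23.18
position: [0.5655, 0.1792, 0.0696]
orientation: [0.78, 0.626, 0.004, -0.0]
contact_force: [0.8, 0.4, -0.3]
finger_gap: 0.068
```

```bash
python3 - <<'E'
from h import *
where();snap('pics/w13.png')
E
```

```text
t 23.18 z 0.0696 th -0.001 free nose y 0.1090 lat 0.0011 | pin y -0.1010 lat 0.0014 | F d 0.6 l 0.7 z -0.3 gap 0.0680 tilt [0.0064 0.0046]
```

View pics/w13.png

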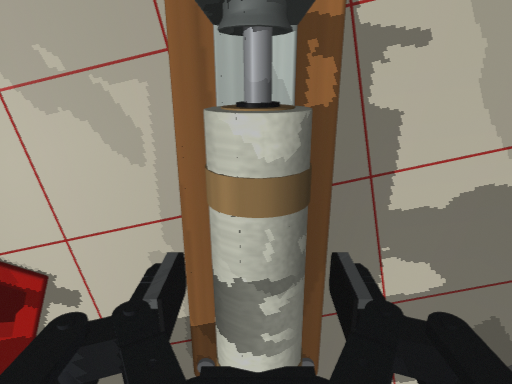

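>>> jog_arm(
  plan=[
    {"dx": 0,"dy": 0,"dz": -0.2,"wx": 0,"wy": 0,"wz": 0},
    {"dx": 0,"dy": 0,"dz": -0.4,"wx": 0,"wy": 0,"wz": 0},
    {"dx": 0,"dy": 0,"dz": -0.6,"wx": 0,"wy": 0,"wz": 0},
    {"dx": 0,"dy": 0,"dz": -0.8,"wx": 0,"wy": 0,"wz": 0},
    {"dx": 0,"dy": 0,"dz": -0.8,"wx": 0,"wy": 0,"wz": 0},
    {"dx": 0,"dy": 0,"dz": -0.8,"wx": 0,"wy": 0,"wz": 0},
    {"dx": 0,"dy": 0,"dz": -0.6,"wx": 0,"wy": 0,"wz": 0},
    {"dx": 0,"dy": 0,"dz": 0,"wx": 0,"wy": 0,"wz": 0},
    {"dx": 0,"dy": 0,"dz": 0,"wx": 0,"wy": 0,"wz": 0},
  ],
)

```text
t: 24.35
position: [0.5643, 0.1783, 0.2373]
orientation: [0.78, 0.626, 0.004, -0.0]
contact_force: [-0.5, 0.0, -1.9]
finger_gap: 0.0685
```

```bash
python3 - <<'E'
from h import *
where();snap('pics/w14.png')
s=eyes.camera('side')[:,:,::-1];cv2.imwrite('pics/s14.png',cv2.resize(s[110:210,200:300],(600,600),interpolation=cv2.INTER_CUBIC))
E
```

```text
t 24.35 z 0.2373 th -0.001 free nose y 0.1078 lat 0.0001 | pin y -0.1022 lat 0.0004 | F d -0.1 l -0.5 z -1.9 gap 0.0685 tilt [0.0064 0.0042]
```

View pics/w14.png

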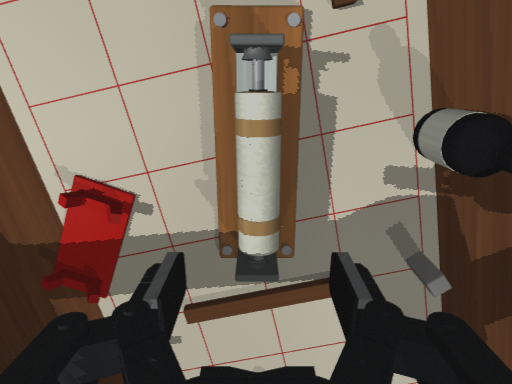

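View pics/s14.png

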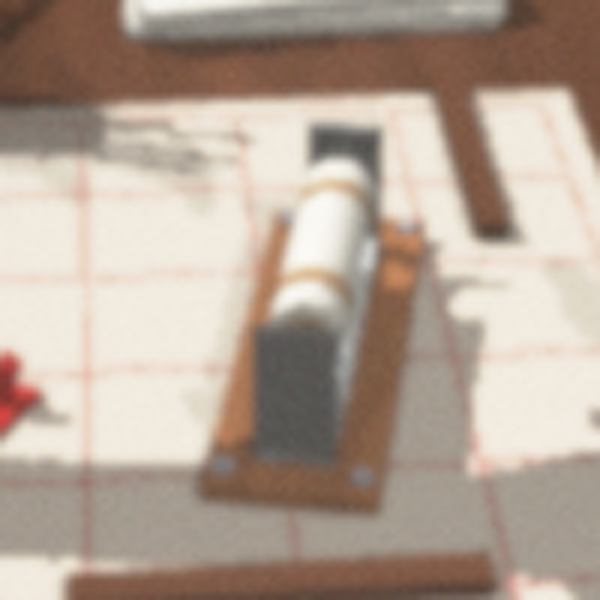

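```bash
python3 - <<'E'
from h import *
im=cv2.imread('pics/w14.png');cv2.imwrite('pics/c14.png',np.hstack([cv2.resize(im[25:105,215:305],None,fx=4.4,fy=4.4,interpolation=cv2.INTER_CUBIC),cv2.resize(im[210:290,215:305],None,fx=4.4,fy=4.4,interpolation=cv2.INTER_CUBIC)]))
E
```

```text
(no output)
```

View pics/c14.png

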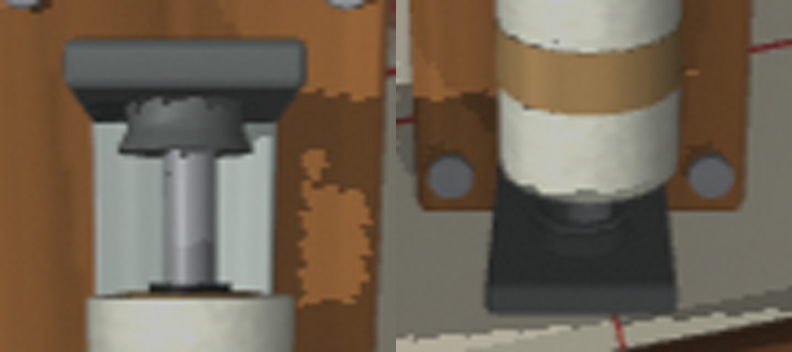

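```bash
python3 - <<'E'
from h import *
p=pose('pics/w14.png');f=lambda c:(215+(c[0]-1.7)/4.4,25+(c[1]-1.7)/4.4)
def rel(px,z):
    X=onz('wrist',px,z,p)[:2]-M; print((X@D*1000).round(1),(X@L*1000).round(1))
for z in (.0675,.072): rel(f((88,300)),z);rel(f((294,300)),z)
rel(f((66,86)),.092);rel(f((303,86)),.092)
print('plunger');rel(f((176,260)),.068);rel(f((202,270)),.068)
g=lambda c:(215+(c[0]-396-1.7)/4.4,210+(c[1]-1.7)/4.4)
print('back');rel(g((501,165)),.072);rel(g((679,165)),.072)
rel(g((588,200)),.0475+.02)
E
```

```text
64.8 -18.2
64.8 22.1
64.9 -17.9
64.9 21.7
100.6 -19.8
100.7 20.9
plunger
72.2 -1.0
70.4 4.1
back
-81.2 -17.3
-81.3 22.8
-92.6 2.4
```

```bash
python3 - <<'E'
from rig import robot
robot.job_done()
E
```

```text
the job is handed in; nothing more can be done
```

The roll is loaded in the dispenser with both ends in the cups, the gripper is open and clear of it, and I handed the job in at about 24 s. No verdict was reported.

**What I did:** I gripped the roll at its middle and lifted it off the rest. From two wrist-camera views I found the cups' midpoint about 7 mm toward −y of the board's middle. I then went in at 0.28 rad yaw, pressed the sprung end about 22 mm into the +y cup, and swung the roll into line. Finally I eased it back in small steps until the pin reached the floor of the other cup, let go and rose straight up.

**Last checks:**
- **Position:** in the last wrist picture the roll's centre is about 8 mm toward −y of the cups' midpoint. Fully seated would be 7 mm, and the calibration is good to about 2 mm.
- **Plunger and alignment:** that puts the plunger pressed in about 9 to 10 mm. The axis is parallel to the cups' line and 1.5 to 2 mm to the side of it.
- **Height:** I did not measure the roll's final height on its own. It did not visibly drop when released, and the side picture shows it level.
- **Bystanders:** those in the last pictures looked undisturbed. I did not re-measure their positions.

**What disagreed:**
- **Sideways and vertical force:** these reached 4 to 5 N, more than the spring alone explains, during pressing and just before seating.
- **Pin contact:** the tool shifted about 1.5 mm sideways when the pin met the cup.
- **Force limit:** the highest wrist reading was about 12 N, so I saw nothing above the 16 N limit. I only read it at the end of each move.

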